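# Unload and reload a lamp-curing station with top-heavy models

### The job

The grey water-tower models standing on the bench are ready for their final cure: draw the lamp station's carriage all the way out (its clamp knob may have been left tightened; you cannot tell until you pull), put the finished terrace of houses that is on it into the white tray in front, lying flat on the tray's floor, and stand every water tower upright on the carriage plate. Then slide the carriage fully home under the lamp with all of them still standing, and after that wind the timer clockwise right up to its stop. The towers are top-heavy and tip easily; leave the other things on the bench where they are.

Things in the scene. Friction and masses are not known exactly. Their poses are not given: they have to be found in the camera images.
- tower1: One of up to four identical grey printed water-tower models (two or three are present). 152 mm tall, 0.13 to 0.2 kg: foot disc 48 mm across, 8 mm thick; stem 16 mm thick; heavy round tank 52 mm across from 88 to 134 mm up; cone roof. Grip it by the tank. Origin: centre of the foot's underside; z runs up the stem. Tips over when leaned about 15 degrees.
- tower2: One of up to four identical grey printed water-tower models (two or three are present). 152 mm tall, 0.13 to 0.2 kg: foot disc 48 mm across, 8 mm thick; stem 16 mm thick; heavy round tank 52 mm across from 88 to 134 mm up; cone roof. Grip it by the tank. Origin: centre of the foot's underside; z runs up the stem. Tips over when leaned about 15 degrees.
- tower3: One of up to four identical grey printed water-tower models (two or three are present). 152 mm tall, 0.13 to 0.2 kg: foot disc 48 mm across, 8 mm thick; stem 16 mm thick; heavy round tank 52 mm across from 88 to 134 mm up; cone roof. Grip it by the tank. Origin: centre of the foot's underside; z runs up the stem. Tips over when leaned about 15 degrees.
- tower4: One of up to four identical grey printed water-tower models (two or three are present). 152 mm tall, 0.13 to 0.2 kg: foot disc 48 mm across, 8 mm thick; stem 16 mm thick; heavy round tank 52 mm across from 88 to 134 mm up; cone roof. Grip it by the tank. Origin: centre of the foot's underside; z runs up the stem. Tips over when leaned about 15 degrees.
- terrace: The finished piece of the last cure, on the carriage plate at the start: a low grey printed terrace of houses, 84 mm along its x, 48 mm along its y, upright walls 34 mm high, gable roof to 50 mm with stub chimneys to 58 mm; about 0.11 kg. Origin: centre of its underside.
- tray_in (a point): Centre of the inner floor of the fixed white tray for finished pieces, in front of the station (on its -x side), 4 mm above the bench. Inside 118 mm along this frame's x by 142 mm along its y; walls 4 mm thick, top edge 28 mm above the bench.
- carriage_plate (a point): Centre of the upper face of the carriage's flat, rimless aluminium plate, 52 mm above the bench; plate 140 mm along this frame's x, 250 mm along its y. It slides along this frame's y; drawing it out moves it along -y. Three models fit in one row along y, 75 mm apart.
- lamp (a point): Centre of the underside of the white lamp head, 228 mm above the bench. The head is 160 mm along this frame's x, 190 mm along y and 34 mm high, and hangs on two columns at its +x edge; its front (-x) and ends are open. It covers the middle of the plate when the carriage is home and none of it when fully out. Fixed to the station; same axes as carriage_plate.
- carriage_handle (a point): Middle of the carriage's upright black handle post, 18 mm thick, from 74 to 138 mm above the bench, this point 107 mm above it. It stands on a bracket in front of the plate (130 mm to -x and 30 mm to +y of the plate's centre) and moves with the carriage. Same axes as carriage_plate.
- carriage (a joint): How far the carriage is drawn out: 0 fully home under the lamp, 0.25 m fully out at its stop. Sliding takes about 2 N plus some drag and it stays where it is left. If clamped at home it gives at most 8 mm and stops dead.
- clamp_top (a point): Centre of the top of the round black clamp knob: 40 mm across, 24 mm high, top 64 mm above the bench, upright axis. This point does not turn (axes as carriage_plate). The knob turns 1.5 rad between stops with 0.2 N m: anticlockwise from above frees the carriage (surely so at that stop), clockwise clamps it. It starts anywhere in its range and looks alike throughout.
- timer (a joint): Angle of the run-back timer's dial: 0 run down, grows clockwise seen from above to 4.71 rad (three quarters of a turn) at its stop, fully wound. Its spring winds up as it turns: about 0.11 N m at first, 0.17 N m at the end. It stays where it is left.
- timer_grip (a point): On the timer dial's upright axis, in the black bar grip that stands on the white dial on top of the grey timer box. Bar 50 mm long along this frame's x, 12 mm thick along its y, from 69 to 95 mm above the bench; this point 84 mm above the bench. Turns with the dial (clockwise from above winds).
- tape_roll: Bystander: small roll of tape lying flat, 54 mm across, 19 mm high, among the models. Origin at the centre of its underside.
- glue_bottle: Bystander: white glue bottle, 52 mm across, 150 mm high. Origin at the centre of its underside.
- sanding_block: Bystander: cork sanding block 110 x 60 x 30 mm. Origin at the centre of its underside.
- craft_knife: Bystander: grey craft knife, 160 mm long, 14 mm high. Origin near its middle, underside.
Not all that is in view belongs to the job. What is shaped like the terrace but blue is not meant.

How it is judged:
By the outcome, as a careful person would: the job done as asked, in the order asked, and still so for the second after the job is handed in, with the robot touching nothing.
Of tower1, tower2, tower3, tower4 only 2 to 3 are there at a start; the rules pass over those that are not, and their reading is None.
At some moment in a run one of terrace may be knocked a few centimetres aside while the robot is not near it.
It also fails if it takes over 210 s, if anything falls off the work surface, if the arm or the gripper's body presses on something with over 40 N, if the wrist force passes 120 N, or if a joint passes its speed limit or range.

### The arm

A 6-joint arm with a two-finger parallel gripper is mounted at the origin on the work surface. World frame = base frame: x ahead of the robot, y to its left, z up, the work surface at z = 0. Lengths are in mm, angles in rad, forces in N, time in s.
With the tool pointing down it reaches from about 300 to 775 mm from the base axis. Payload 14.6 kg.
Tool frame: the origin (TCP) lies midway between the tips of the shut fingers; the grasp point (between the pads) lies 19 mm behind it; z points along the fingers, y is the direction in which the jaws open and shut (so a half turn about z gives the same grasp; the last joint's range is limited). The gripper opens to 94 mm and grips with 3 to 60 N. Pads are 16 mm wide; open, the fingers measure 119 mm over their backs; the gripper's body (75 mm by 177 mm) begins 78 mm behind the grasp point.
Start: joints at [1.204, 0.3, 1.521, -0, 1.321, -0.067], TCP at [162.428, 525.458, 177.746] pointing down, gripper open.
Joint ranges: [-3.03, 3.03], [-0.79, 2.21], [0.23, 2.52], [-1.04, 4.18], [0, 3.07], [-2.55, 2.55]. Speed limits (rad/s): [2.22, 2.22, 2.57, 3.14, 3.14, 3.14].

### API

Orientations are given as [roll, pitch, yaw] about the fixed x, y, z axes, in that order (R = Rz(yaw) Ry(pitch) Rx(roll)).
In Python, from cell import read_state, camera, get_calibration, sign_off gives the robot as it stands.
- The arm moves only by the tool carry_out, never from a script. Its argument "series" is a list of rows, each an object with "delta_pos": the shift along the world's x, y, z in mm, a list of three; "turn": the turn, a rotation vector about the world's x, y, z in rad, a list of three; "hand": the opening, from 0 (shut) to 1 (fully open). A call has 1 to 8 rows; each row is the pose to reach, as a shift and turn from the pose commanded when the call began; what a row does not reach only later rows make up. A row lasts 1/8 s, in which the tool goes at most 62.5 mm and 10.7 degrees, less where a joint would pass 70% of its speed; a pose out of reach is approached as far as the arm can. A call with a gripper value outside its range is refused whole. The fingers move at their own pace and stop on an object; "squeeze" is the grip in N (left out, the last holds). Time passes only in rows, so rows that repeat a pose let the fingers close. It gives the time, the measured TCP pose, the force and the opening at its end, in the units of the state.
- read_state(): the state, without advancing time (a new reading comes with each control period).
- camera(name): name is "side" or "top"; returns the picture (384x512x3 uint8, red, green, blue); there is no depth.
- get_calibration(name): a dict with "intrinsics" (3x3 intrinsics, pixels), "pose" (4x4, takes a point from camera to world coordinates). Camera axes: x right, y down, z forward; pixel columns grow to the right and rows downward; lengths in mm; the calibration is good to about 2 mm. A picture is of the moment at which its call begins. get_calibration takes no time and is no camera call.
- sign_off(): hands the job in, once; it reports no verdict.
The state is a dict: "clock": time; "joints": joint angles; "qd": joint speeds; "effort": joint torques, N m; "eef_pos": TCP position; "eef_rot": TCP orientation; "wrist_force": force on the tool from outside, world axes, zero at the start; "moment": the same for the moment, N m; "finger_gap": finger opening in mm.
Only numpy, scipy, OpenCV 4.12 (cv2) and the standard library are available. Lean on these libraries where they do the work, as an engineer would, in place of code of your own. Each camera call takes 0.05 s, during which the arm holds its last target.

## Working session

There is one attempt and no reset: what is moved stays moved. The work goes in short steps, Python scripts to look and compute and a tool call to move; the robot and the scene stay as the last step left them, time stands still between calls to the robot, and variables do not carry over. Pictures are saved under pics/ and viewed, and the job is handed in when it is done.

Besides the shell and the picture viewer there is one more tool, called after ">>>" by a JSON object that holds its "name" and its "arguments", one argument or row to a line. carry_out: Moves the arm, as the interface text tells. Its arguments: {"type":"object","properties":{"series":{"type":"array"},"squeeze":{"type":"number"}},"required":["series"]}

```bash
ls; mkdir -p pics
python3 - <<'E'
from cell import *
import cv2
s=read_state();print(s)
for n in("top","side"):
    im=camera(n);cv2.imwrite(f"pics/{n}0.png",cv2.resize(im[:,:,::-1],(768,576),interpolation=cv2.INTER_CUBIC))
    cv2.imwrite(f"pics/{n}0_raw.png",im[:,:,::-1])
    c=get_calibration(n);print(c["intrinsics"],c["pose"])
E
```

```text
pics
{'clock': 0.0, 'joints': array([ 1.20438707e+00,  3.00489266e-01,  1.52157530e+00, -2.43108325e-06,
        1.32071337e+00, -6.66304563e-02]), 'qd': array([ 9.81929623e-04, -2.48935431e-04, -8.72643537e-04, -9.89654190e-04,
        3.11593724e-05, -7.75993714e-04]), 'effort': array([-8.47620668e-04, -5.31812525e+01, -3.52739668e+01,  7.07448763e-02,
        2.43707048e-02, -1.53810365e-04]), 'eef_pos': array([162.33255921, 525.18666196, 177.1788363 ]), 'eef_rot': array([-3.14040984e+00, -7.65679192e-05,  2.84181441e+00]), 'wrist_force': array([1.14879806, 0.31216477, 0.91830553]), 'moment': array([-0.00530886,  0.00654717, -0.0166226 ]), 'finger_gap': 94.35489064583068}
[[442.02683556   0.         253.71101132]
 [  0.         442.02683556 194.94818766]
 [  0.           0.           1.        ]] [[ 5.07055016e-03 -9.97020506e-01  7.69701237e-02  4.20786075e+02]
 [-9.99985470e-01 -5.19637288e-03 -1.43450250e-03  3.32244208e+00]
 [ 1.83019387e-03 -7.69617316e-02 -9.97032368e-01  1.38878807e+03]
 [ 0.00000000e+00  0.00000000e+00  0.00000000e+00  1.00000000e+00]]
[[430.97251526   0.         249.00416024]
 [  0.         430.97251526 195.48498357]
 [  0.           0.           1.        ]] [[ 9.82238490e-01 -1.53403379e-01  1.08050689e-01  3.83380516e+02]
 [-1.86951512e-01 -7.50932859e-01  6.33363224e-01 -8.57465355e+02]
 [-1.60212456e-02 -6.42313976e-01 -7.66274152e-01  1.19394006e+03]
 [ 0.00000000e+00  0.00000000e+00  0.00000000e+00  1.00000000e+00]]
```

View pics/top0.png

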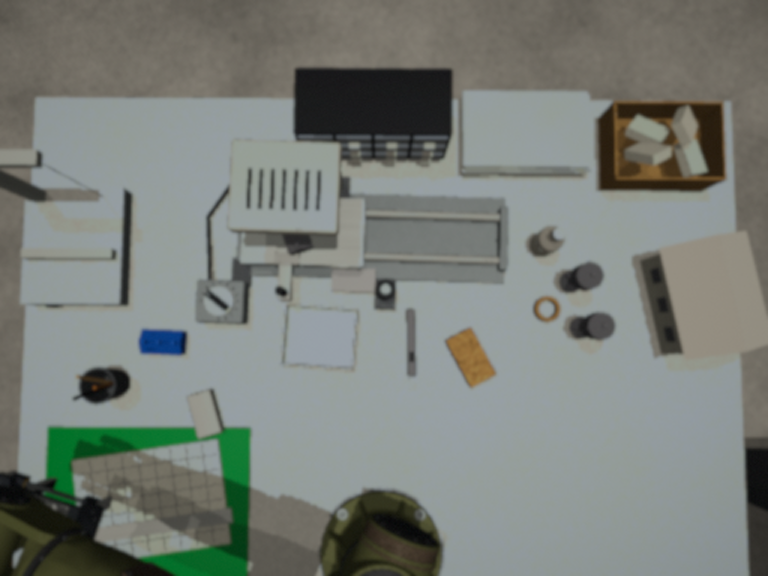

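View pics/side0.png

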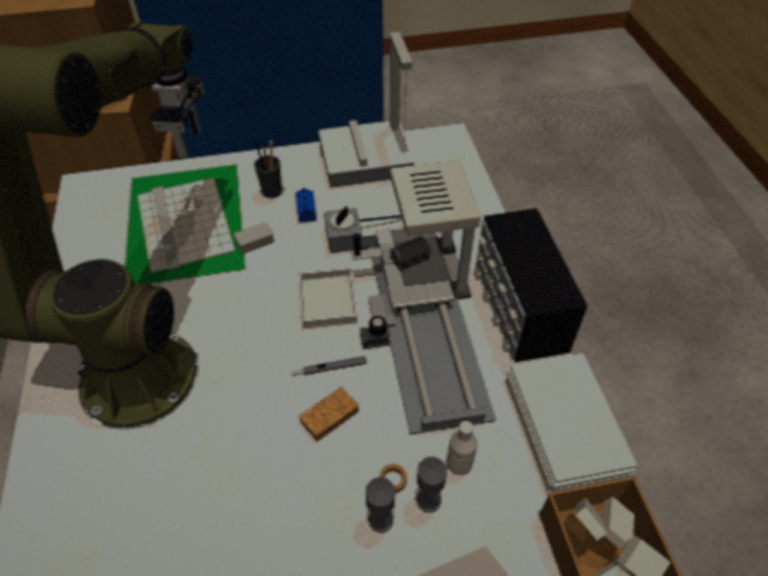

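```bash
cat > h.py <<'E'
import numpy as np,cv2
from cell import *
def ray(n,uv):
    c=get_calibration(n);K=np.array(c["intrinsics"]);P=np.array(c["pose"])
    d=P[:3,:3]@np.linalg.inv(K)@np.array([uv[0],uv[1],1.]);return P[:3,3],d
def onz(n,uv,z):
    o,d=ray(n,uv);return o+d*(z-o[2])/d[2]
def proj(n,p):
    c=get_calibration(n);K=np.array(c["intrinsics"]);P=np.array(c["pose"])
    q=K@(P[:3,:3].T@(np.array(p,float)-P[:3,3]));return q[:2]/q[2]
def tri(a,b):
    (o1,d1),(o2,d2)=ray("top",a),ray("side",b);d1=d1/np.linalg.norm(d1);d2=d2/np.linalg.norm(d2)
    t=np.linalg.lstsq(np.c_[d1,-d2],o2-o1,rcond=None)[0]
    p,q=o1+t[0]*d1,o2+t[1]*d2;return (p+q)/2,np.linalg.norm(p-q)
def crop(im,x0,y0,x1,y1,name,f=6):
    cv2.imwrite("pics/"+name,cv2.resize(im[y0:y1,x0:x1,::-1],None,fx=f,fy=f,interpolation=cv2.INTER_CUBIC))
E
python3 - <<'E'
from h import *
t=cv2.imread("pics/top0_raw.png")[:,:,::-1];s=cv2.imread("pics/side0_raw.png")[:,:,::-1]
crop(t,125,90,255,190,"a1.png",6);crop(t,255,135,425,250,"a2.png",4)
crop(s,195,120,325,225,"a3.png",6);crop(s,180,270,330,384,"a4.png",5)
E
```

```text
(no output)
```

View pics/a1.png

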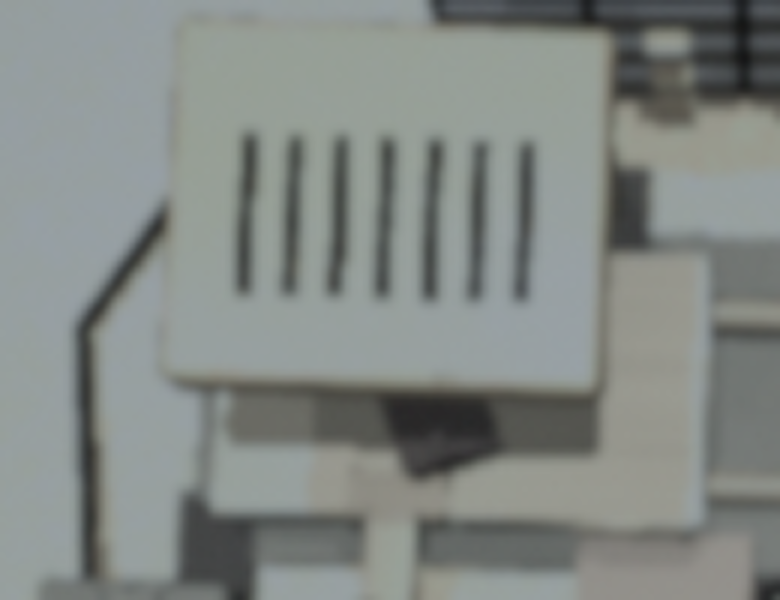

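View pics/a2.png

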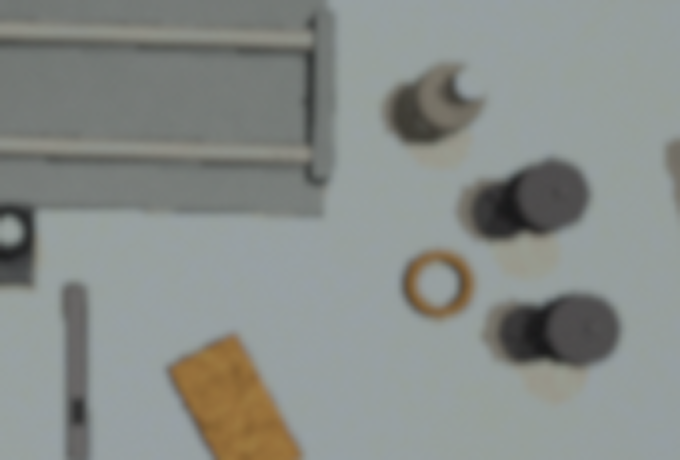

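View pics/a3.png

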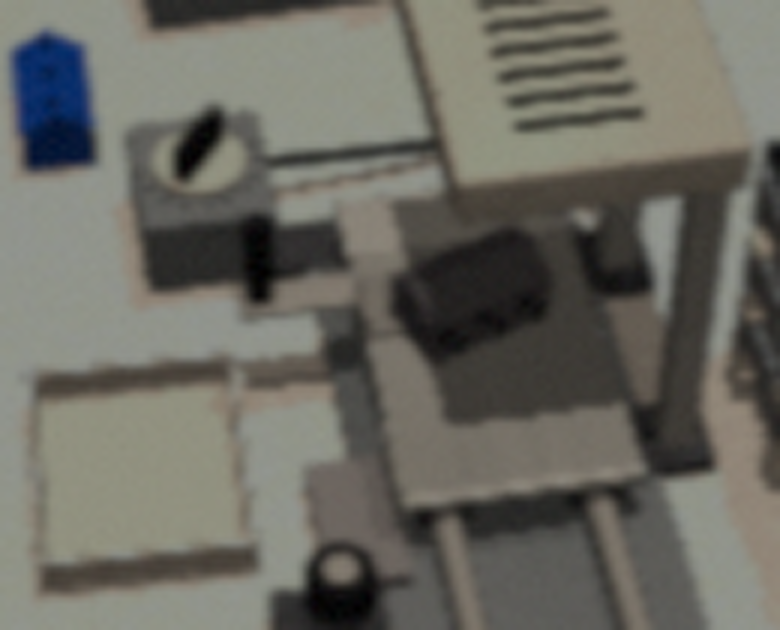

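View pics/a4.png

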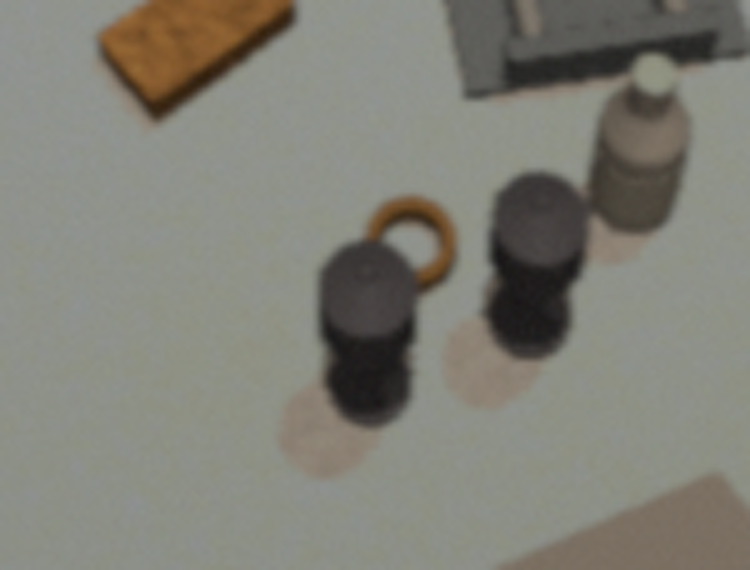

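Run:
```python
from h import *
np.set_printoptions(precision=1,suppress=True)
t=cv2.imread("pics/top0_raw.png")[:,:,::-1];s=cv2.imread("pics/side0_raw.png")[:,:,::-1]
crop(t,120,180,270,255,"b1.png",5)
print("A",tri((393.2,183),(288.6,310)),onz("top",(392.5,183.75),134))
print("B",tri((402.5,217),(253.6,323.6)),onz("top",(400.5,217.2),134))
print("handle",tri((188,194),(238,156.7)),onz("top",(188,194),138))
print("clamp",tri((257,193),(252,214.3)))
# plate corners z=52, lamp corners z=262, a1 px/6+(125,90)
f=lambda u,v:(u/6+125,v/6+90)
for n,p in dict(BL=(208,515),BR=(705,527),TR=(710,252)).items(): print("plate",n,onz("top",f(*p),52))
for n,p in dict(TL=(180,20),TR=(612,33),BR=(602,392),BL=(162,380)).items(): print("lamp",n,onz("top",f(*p),262))
```

```text
A (array([ 555.8, -392.7,  147.3]), np.float64(6.513555595027049)) [ 551.8 -394.5  134. ]
B (array([ 459.5, -414.3,  154.7]), np.float64(6.053844381505925)) [ 456.5 -415.4  134. ]
handle (array([522.5, 186.5, 146.5]), np.float64(8.116520808070847)) [519.1 188.  138. ]
clamp (array([532.6,  -8.7,  68.8]), np.float64(7.9778761633992215))
plate BL [580.8 287.8  52. ]
plate BR [576.   35.8  52. ]
plate TR [717.4  34.2  52. ]
lamp TL [771.6 259.9 262. ]
lamp TR [766.9  72.5 262. ]
lamp BR [609.7  75.3 262. ]
lamp BL [613.9 264.1 262. ]
```

View pics/b1.png

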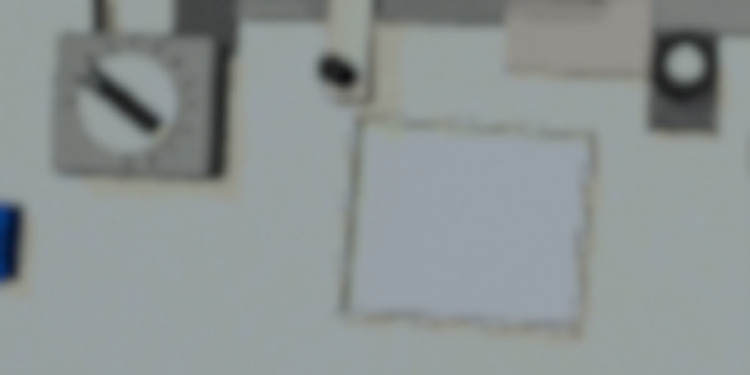

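Run:
```python
from h import *
np.set_printoptions(precision=1,suppress=True)
g=lambda u,v,f,x,y:((u+.5)/f-.5+x,(v+.5)/f-.5+y)
a2=lambda u,v:g(u,v,4,255,135);a4=lambda u,v:g(u,v,5,180,270);a3=lambda u,v:g(u,v,6,195,120);b1=lambda u,v:g(u,v,5,120,180)
# tank tops: top-plane disc ~ z134
print("A top",onz("top",a2(552,195),134),"side apex",onz("side",a4(543,198),152),"foot side",onz("side",a4(529,322),4))
print("B top",onz("top",a2(582,329),134),"side apex",onz("side",a4(368,268),152),"foot side",onz("side",a4(369,390),4))
print("bottle cap",onz("top",a2(470,84),150),onz("side",a4(655,75),150))
print("tape",onz("top",a2(438,283),19),onz("side",a4(410,243),15))
print("handle",onz("top",b1(333,67),138),onz("side",a3(258,218),138))
print("clamp",onz("top",b1(686,66),64),onz("side",a3(342,566),64))
for p in [(88,75),(155,128),(127,103)]:print("bar",onz("top",b1(*p),95))
for p in [(215,112),(180,172)]:print("bar side",onz("side",a3(*p),95))
for p in [(362,117),(595,132),(580,330),(342,315)]:print("tray",onz("top",b1(*p),28))
for p in [(37,378),(228,362),(255,555),(42,580)]:print("tray side",onz("side",a3(*p),28))
for p in [(545,255),(520,232),(395,285)]:print("terr",onz("side",a3(*p),100))
for p in [(370,330),(400,505),(645,470)]:print("plate side",onz("side",a3(*p),52))
```

```text
A top [ 552.9 -394.9  134. ] side apex [ 557.8 -392.5  152. ] foot side [ 556.5 -397.9    4. ]
B top [ 457.4 -414.3  134. ] side apex [ 462. -412.  152.] foot side [ 460.  -418.5    4. ]
bottle cap [ 629.8 -333.2  150. ] [ 634.4 -334.7  150. ]
tape [ 495.9 -341.5   19. ] [ 498.9 -343.4   15. ]
handle [521.9 193.2 138. ] [526.9 199.  138. ]
clamp [529.6  -7.8  64. ] [536.2  -3.3  64. ]
bar [519.9 343.4  95. ]
bar [489.  303.3  95. ]
bar [503.6 320.1  95. ]
bar side [522.4 339.8  95. ]
bar side [492.8 291.   95. ]
tray [500.  191.5  28. ]
tray [491.4  47.8  28. ]
tray [370.1  56.   28. ]
tray [378.5 201.8  28. ]
tray side [387.6 201.3  28. ]
tray side [503.  190.9  28. ]
tray side [494.   41.6  28. ]
tray side [372.5  48.   28. ]
terr [692.6 172.3 100. ]
terr [682.7 193.9 100. ]
terr [601.1 166.3 100. ]
plate side [588.4 177.7  52. ]
plate side [578.4  42.   52. ]
plate side [720.9  39.2  52. ]
```

>>> {"name": "carry_out", "arguments": {
  "series": [
    {"delta_pos": [45, -41, 10], "turn": [0, 0, 0.035], "hand": 1},
    {"delta_pos": [90, -82, 10], "turn": [0, 0, 0.07], "hand": 1},
    {"delta_pos": [135, -123, 10], "turn": [0, 0, 0.105], "hand": 1},
    {"delta_pos": [180, -165, 10], "turn": [0, 0, 0.14], "hand": 1},
    {"delta_pos": [225, -206, 10], "turn": [0, 0, 0.175], "hand": 0.7},
    {"delta_pos": [270, -248, 10], "turn": [0, 0, 0.21], "hand": 0.7},
    {"delta_pos": [315, -289, 10], "turn": [0, 0, 0.245], "hand": 0.7},
    {"delta_pos": [361, -331, 10], "turn": [0, 0, 0.281], "hand": 0.7}
  ]
}}

```text
clock: 1.1
eef_pos: [524.6, 192.8, 187.6]
eef_rot: [3.142, -0.0, 3.124]
wrist_force: [0.5, 0.3, 0.7]
finger_gap: 66.0
```

Run:
```python
from h import *
np.set_printoptions(precision=1,suppress=True)
t=camera("top");s=camera("side");p=read_state()["eef_pos"];print(p)
for n in("top","side"):print(n,proj(n,p))
crop(t,130,130,260,240,"c1.png",4);crop(s,180,60,310,200,"c2.png",5)
```

```text
[526.1 190.6 186.8]
top [184.5 190. ]
side [237.2 147.4]
```

View pics/c2.png

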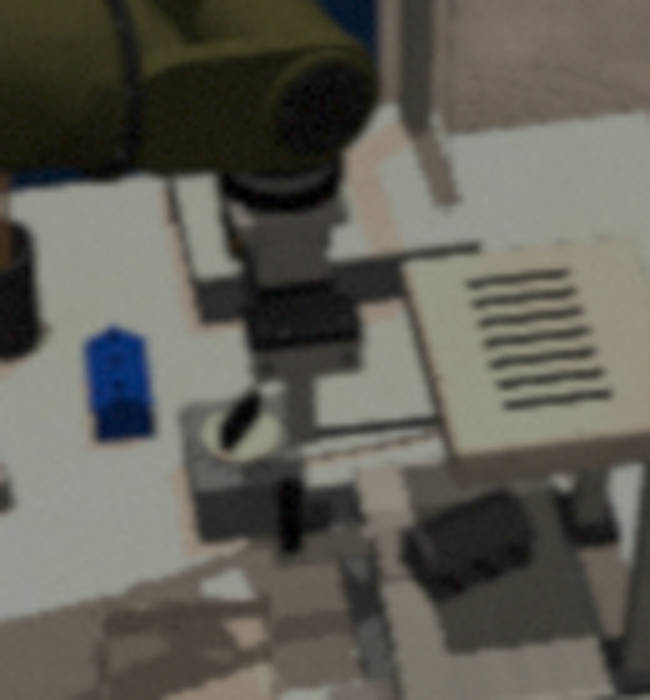

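View pics/c1.png

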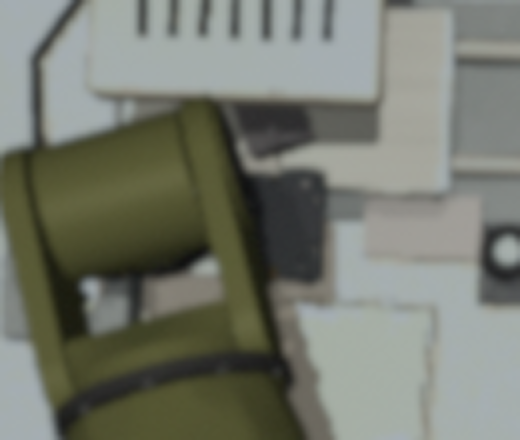

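>>> {"name": "carry_out", "arguments": {
  "series": [
    {"delta_pos": [0, 3, -50], "turn": [0, 0, 0], "hand": 0.7},
    {"delta_pos": [0, 3, -95], "turn": [0, 0, 0], "hand": 0.7},
    {"delta_pos": [0, 3, -95], "turn": [0, 0, 0], "hand": 0.7},
    {"delta_pos": [0, 3, -95], "turn": [0, 0, 0], "hand": 0},
    {"delta_pos": [0, 3, -95], "turn": [0, 0, 0], "hand": 0},
    {"delta_pos": [0, 3, -95], "turn": [0, 0, 0], "hand": 0},
    {"delta_pos": [0, 3, -95], "turn": [0, 0, 0], "hand": 0}
  ],
  "squeeze": 15
}}

```text
clock: 2.08
eef_pos: [523.6, 197.5, 93.3]
eef_rot: [3.141, 0.001, 3.123]
wrist_force: [-0.4, -0.5, 0.1]
finger_gap: 29.2
```

>>> {"name": "carry_out", "arguments": {
  "series": [
    {"delta_pos": [0, 0, 0], "turn": [0, 0, 0], "hand": 0},
    {"delta_pos": [0, 0, 0], "turn": [0, 0, 0], "hand": 0},
    {"delta_pos": [0, 0, 0], "turn": [0, 0, 0], "hand": 0}
  ]
}}

```text
clock: 2.45
eef_pos: [523.5, 196.4, 92.9]
eef_rot: [-3.14, -0.0, 3.123]
wrist_force: [-0.5, -7.4, 3.2]
finger_gap: 17.9
```

>>> {"name": "carry_out", "arguments": {
  "series": [
    {"delta_pos": [0, -4, 0], "turn": [0, 0, 0], "hand": 0},
    {"delta_pos": [0, -8, 0], "turn": [0, 0, 0], "hand": 0},
    {"delta_pos": [0, -12, 0], "turn": [0, 0, 0], "hand": 0},
    {"delta_pos": [0, -16, 0], "turn": [0, 0, 0], "hand": 0}
  ]
}}

```text
clock: 2.95
eef_pos: [523.1, 181.3, 92.9]
eef_rot: [3.141, -0.001, 3.123]
wrist_force: [-5.7, 2.9, 5.1]
finger_gap: 17.5
```

>>> {"name": "carry_out", "arguments": {
  "series": [
    {"delta_pos": [-0.2, -10, 0], "turn": [0, 0, 0], "hand": 0},
    {"delta_pos": [-0.5, -25, 0], "turn": [0, 0, 0], "hand": 0},
    {"delta_pos": [-0.9, -43, 0], "turn": [0, 0, 0], "hand": 0},
    {"delta_pos": [-1.3, -61, 0], "turn": [0, 0, 0], "hand": 0},
    {"delta_pos": [-1.7, -79, 0], "turn": [0, 0, 0], "hand": 0},
    {"delta_pos": [-2, -97, 0], "turn": [0, 0, 0], "hand": 0},
    {"delta_pos": [-2.4, -115, 0], "turn": [0, 0, 0], "hand": 0},
    {"delta_pos": [-2.6, -125, 0], "turn": [0, 0, 0], "hand": 0}
  ]
}}

```text
clock: 3.95
eef_pos: [519.7, 55.7, 92.8]
eef_rot: [3.142, -0.002, 3.122]
wrist_force: [-11.5, 2.8, 9.2]
finger_gap: 17.6
```

>>> {"name": "carry_out", "arguments": {
  "series": [
    {"delta_pos": [-0.2, -10, 0], "turn": [0, 0, 0], "hand": 0},
    {"delta_pos": [-0.5, -25, 0], "turn": [0, 0, 0], "hand": 0},
    {"delta_pos": [-0.9, -43, 0], "turn": [0, 0, 0], "hand": 0},
    {"delta_pos": [-1.3, -61, 0], "turn": [0, 0, 0], "hand": 0},
    {"delta_pos": [-1.7, -77, 0], "turn": [0, 0, 0], "hand": 0},
    {"delta_pos": [-2, -88, 0], "turn": [0, 0, 0], "hand": 0},
    {"delta_pos": [-2.2, -98, 0], "turn": [0, 0, 0], "hand": 0},
    {"delta_pos": [-2.2, -103, 0], "turn": [0, 0, 0], "hand": 0}
  ]
}}

```text
clock: 4.95
eef_pos: [516.9, -47.1, 92.8]
eef_rot: [3.141, -0.004, 3.122]
wrist_force: [-15.1, 3.1, 12.5]
finger_gap: 17.7
```

>>> {"name": "carry_out", "arguments": {
  "series": [
    {"delta_pos": [-1.5, -3, 0], "turn": [0, 0, 0], "hand": 0},
    {"delta_pos": [-2, -6, 0], "turn": [0, 0, 0], "hand": 0},
    {"delta_pos": [-2, -9, 0], "turn": [0, 0, 0], "hand": 0},
    {"delta_pos": [-2, -12, 0], "turn": [0, 0, 0], "hand": 0}
  ]
}}

```text
clock: 5.45
eef_pos: [516.6, -55.3, 92.8]
eef_rot: [3.136, -0.0, 3.123]
wrist_force: [-0.6, 30.1, 5.5]
finger_gap: 20.3
```

>>> {"name": "carry_out", "arguments": {
  "series": [
    {"delta_pos": [0, 3, 0], "turn": [0, 0, 0], "hand": 0},
    {"delta_pos": [0, 3, 0], "turn": [0, 0, 0], "hand": 0.6},
    {"delta_pos": [0, 3, 0], "turn": [0, 0, 0], "hand": 0.6},
    {"delta_pos": [0, 3, 0], "turn": [0, 0, 0], "hand": 0.6},
    {"delta_pos": [0, 3, 0], "turn": [0, 0, 0], "hand": 0.6},
    {"delta_pos": [0, 3, 60], "turn": [0, 0, 0], "hand": 0.6},
    {"delta_pos": [-20, -30, 110], "turn": [0, 0, 0], "hand": 1},
    {"delta_pos": [-80, -80, 150], "turn": [0, 0, 0], "hand": 1}
  ]
}}

```text
clock: 6.45
eef_pos: [454.3, -124.7, 233.1]
eef_rot: [-3.141, 0.002, 3.124]
wrist_force: [-0.4, -1.1, 0.2]
finger_gap: 73.0
```

>>> {"name": "carry_out", "arguments": {
  "series": [
    {"delta_pos": [-20, -60, 10], "turn": [0, 0, 0], "hand": 1},
    {"delta_pos": [-40, -120, 20], "turn": [0, 0, 0], "hand": 1},
    {"delta_pos": [-50, -170, 20], "turn": [0, 0, 0], "hand": 1},
    {"delta_pos": [-50, -200, 20], "turn": [0, 0, 0], "hand": 1}
  ]
}}

```text
clock: 6.95
eef_pos: [403.1, -326.2, 251.0]
eef_rot: [-3.141, 0.0, 3.12]
wrist_force: [-0.8, 0.7, 0.1]
finger_gap: 93.9
```

Run:
```python
from h import *
print(read_state()["eef_pos"],read_state()["joints"])
for n in("top","side"):
    im=camera(n);cv2.imwrite(f"pics/{n}1_raw.png",im[:,:,::-1])
    if n=="top":crop(im,125,90,355,260,"d1.png",3.4)
    else:crop(im,180,80,340,290,"d2.png",3)
```

```text
[ 403.12933094 -326.19405023  251.0326842 ] [-7.50825872e-01  1.81858379e-01  1.49725392e+00 -1.91376175e-04
  1.46212518e+00 -2.30048203e+00]
```

View pics/d1.png

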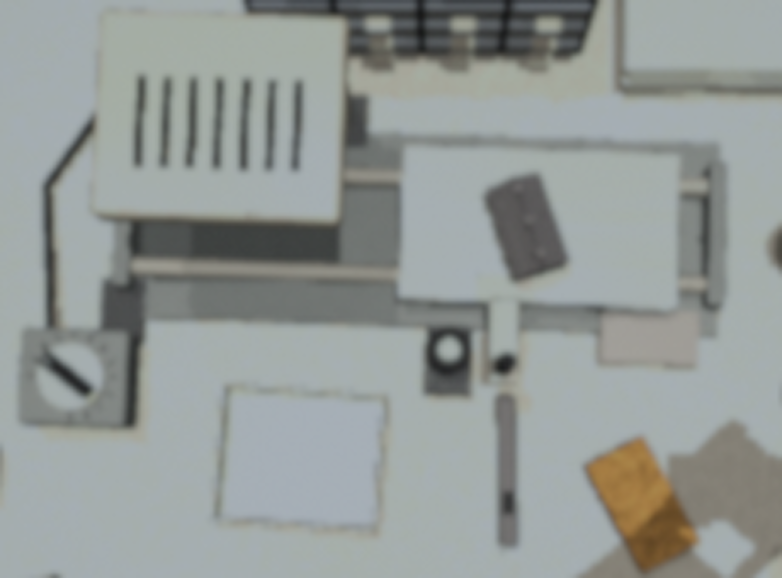

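View pics/d2.png

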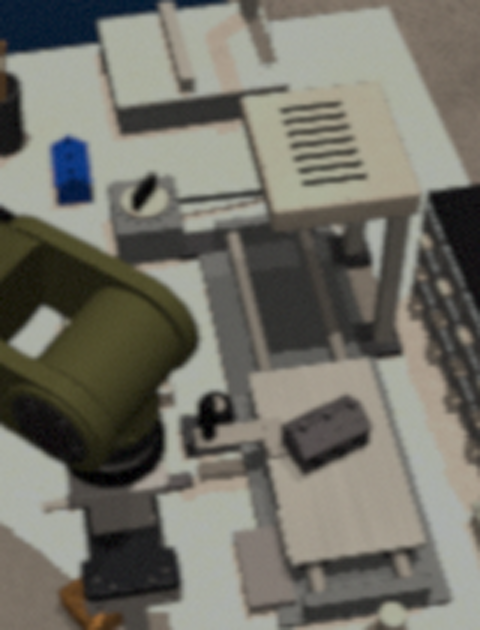

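Run:
```python
from h import *
np.set_printoptions(precision=1,suppress=True)
t=cv2.imread("pics/top1_raw.png")[:,:,::-1]
crop(t,255,130,305,185,"e1.png",10)
g=t.astype(int).sum(2)
m=np.zeros(g.shape,np.uint8);m[137:178,262:298]=(g[137:178,262:298]<360)
c=max(cv2.findContours(m,0,2)[0],key=cv2.contourArea);r=cv2.minAreaRect(c);print(r,cv2.contourArea(c))
b=cv2.boxPoints(r);w=np.array([onz("top",p,86) for p in b]);print(w,w.mean(0))
for i in range(2):
    d=w[i+1]-w[i];print(np.linalg.norm(d),np.degrees(np.arctan2(d[1],d[0])))
gg=lambda u,v:((u+.5)/3.4-.5+125,(v+.5)/3.4-.5+90)
print("plate");[print(onz("top",gg(*p),52)) for p in [(402,145),(680,154),(677,309),(398,299)]]
g2=lambda u,v:((u+.5)/3-.5+180,(v+.5)/3-.5+80)
[print(onz("side",g2(*p),52)) for p in [(250,374),(378,363),(424,545),(293,560)]]
```

```text
((279.0, 156.50001525878906), (28.776723861694336, 17.39252281188965), 71.56504821777344) 453.0
[[ 669.1  -35.    86. ]
 [ 686.   -84.3   86. ]
 [ 604.  -111.3   86. ]
 [ 587.3  -62.3   86. ]] [636.6 -73.2  86. ]
52.0204464798268 -71.0694876646294
86.32965828333793 -161.74717531776358
plate
[716.5  35.6  52. ]
[ 709.7 -215.2   52. ]
[ 569.1 -211.5   52. ]
[576.8  38.2  52. ]
[583.7  38.4  52. ]
[729.7  25.   52. ]
[ 710.9 -215.6   52. ]
[ 576.2 -206.5   52. ]
```

View pics/e1.png

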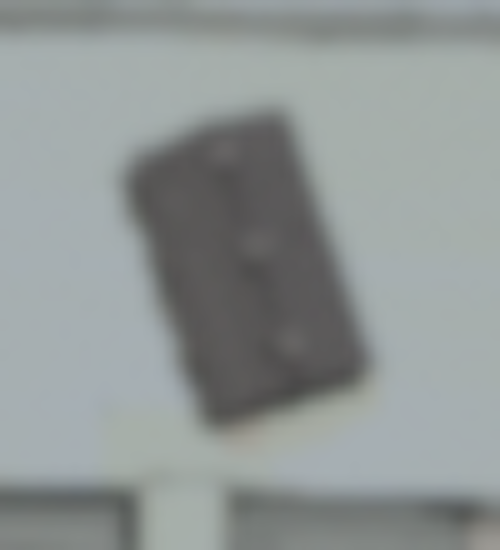

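>>> {"name": "carry_out", "arguments": {
  "series": [
    {"delta_pos": [39, 42, -5], "turn": [0, 0, 0.06], "hand": 1},
    {"delta_pos": [78, 84, -10], "turn": [0, 0, 0.12], "hand": 1},
    {"delta_pos": [117, 127, -20], "turn": [0, 0, 0.18], "hand": 1},
    {"delta_pos": [156, 169, -30], "turn": [0, 0, 0.24], "hand": 1},
    {"delta_pos": [195, 211, -50], "turn": [0, 0, 0.3], "hand": 1},
    {"delta_pos": [235, 253, -70], "turn": [0, 0, 0.352], "hand": 1},
    {"delta_pos": [235, 253, -110], "turn": [0, 0, 0.352], "hand": 1},
    {"delta_pos": [235, 253, -110], "turn": [0, 0, 0.352], "hand": 1}
  ]
}}

```text
clock: 8.05
eef_pos: [637.7, -69.3, 138.1]
eef_rot: [3.139, -0.005, -2.807]
wrist_force: [-0.4, -0.8, 0.0]
finger_gap: 93.9
```

Run:
```python
from h import *
s=read_state();print(s["eef_pos"],s["eef_rot"])
for n in("top","side"):
    im=camera(n)
    if n=="top":crop(im,200,90,330,220,"f1.png",4)
    else:crop(im,200,140,340,270,"f2.png",5)
    print(proj(n,s["eef_pos"]))
```

```text
[637.68062348 -69.34154398 138.07532796] [ 3.13883247 -0.0051219  -2.80706904]
[278.70965178 153.11207526]
[287.51523459 210.76507617]
```

View pics/f2.png

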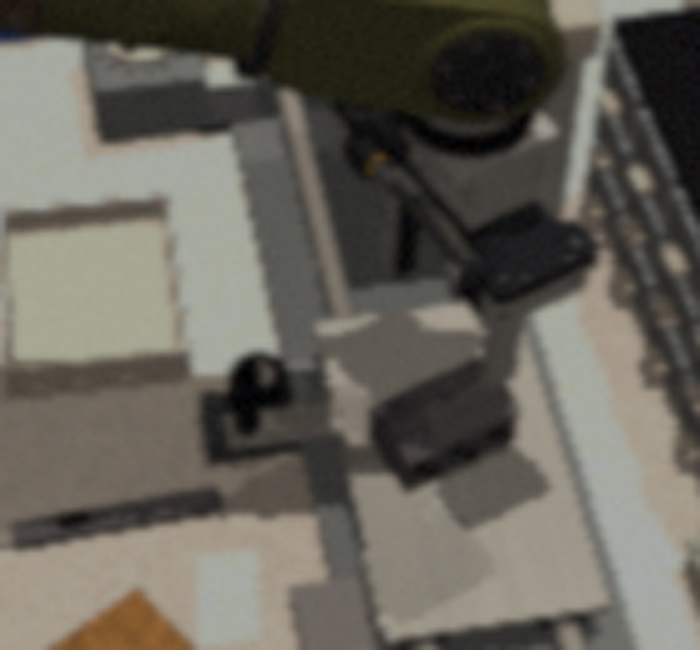

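>>> {"name": "carry_out", "arguments": {
  "series": [
    {"delta_pos": [0, 0, -30], "turn": [0, 0, 0], "hand": 1},
    {"delta_pos": [0, 0, -60], "turn": [0, 0, 0], "hand": 1},
    {"delta_pos": [0, 0, -78], "turn": [0, 0, 0], "hand": 1},
    {"delta_pos": [0, 0, -81], "turn": [0, 0, 0], "hand": 1},
    {"delta_pos": [0, 0, -81], "turn": [0, 0, 0], "hand": 0},
    {"delta_pos": [0, 0, -81], "turn": [0, 0, 0], "hand": 0},
    {"delta_pos": [0, 0, -81], "turn": [0, 0, 0], "hand": 0},
    {"delta_pos": [0, 0, -81], "turn": [0, 0, 0], "hand": 0}
  ],
  "squeeze": 15
}}

```text
clock: 9.15
eef_pos: [639.3, -70.8, 60.2]
eef_rot: [-3.141, 0.0, -2.808]
wrist_force: [0.5, 0.3, 0.2]
finger_gap: 57.2
```

>>> {"name": "carry_out", "arguments": {
  "series": [
    {"delta_pos": [0, 0, 0], "turn": [0, 0, 0], "hand": 0},
    {"delta_pos": [0, 0, 0], "turn": [0, 0, 0], "hand": 0},
    {"delta_pos": [0, 0, 0], "turn": [0, 0, 0], "hand": 0}
  ]
}}

```text
clock: 9.52
eef_pos: [639.2, -70.8, 59.9]
eef_rot: [3.142, -0.0, -2.808]
wrist_force: [-0.9, -0.6, -0.3]
finger_gap: 27.6
```

Run:
```python
from h import *
s=read_state();print(s["eef_pos"],s["eef_rot"],s["finger_gap"])
for n in("top","side"):
    im=camera(n)
    if n=="top":crop(im,200,90,330,220,"g1.png",4)
    else:crop(im,200,140,340,270,"g2.png",5)
```

```text
[639.22790027 -70.8080659   59.87740576] [ 3.14154591e+00 -1.89841409e-05 -2.80840363e+00] 27.631262021249658
```

View pics/g2.png

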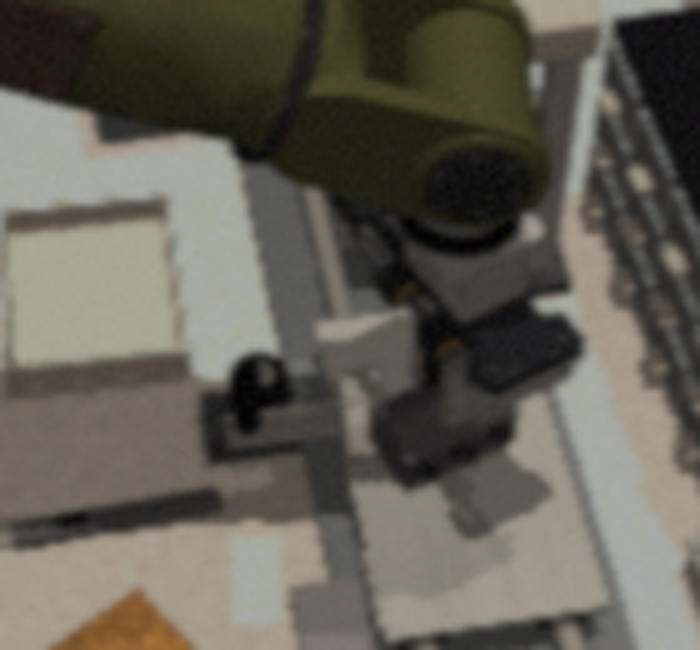

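View pics/g1.png

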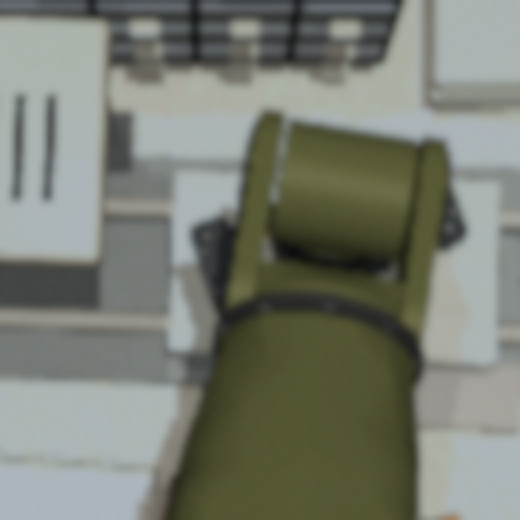

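Run:
```python
from h import *
np.set_printoptions(precision=1,suppress=True)
f=lambda p:(np.array(p)-[200,140]+.5)*5-.5
for p in [(604,-111,52),(686,-84,52),(587,-62,52),(604,-111,86),(686,-84,86),(636,-73,102),(639,-71,60),(639+.33*14,-71-.94*14,60),(639-.33*14,-71+.94*14,60)]: print(p,f(proj("side",p)))
g=lambda u,v:((u+.5)/5-.5+200,(v+.5)/5-.5+140)
for p in [(408,486),(510,438)]: print(onz("side",g(*p),52))
s=read_state()
print(s["finger_gap"],s["wrist_force"],s["moment"])
```

```text
(604, -111, 52) [397.  497.9]
(686, -84, 52) [510.6 443.2]
(587, -62, 52) [354.1 440.8]
(604, -111, 86) [399.  467.2]
(686, -84, 86) [514.7 412. ]
(636, -73, 102) [435.4 395.9]
(639, -71, 60) [435.9 431.7]
(643.62, -84.16, 60) [447.8 446.8]
(634.38, -57.84, 60) [424.  416.7]
[ 613.  -103.5   52. ]
[686.7 -79.9  52. ]
19.3235110653699 [ 0.5  0.4 -0.8] [ 0. -0. -0.]
```

Run:
```python
from h import *
im=camera("side");c=im[195:245,265:320].astype(float)
c=np.clip((c-10)*2.2,0,255).astype(np.uint8)
cv2.imwrite("pics/h1.png",cv2.resize(c[:,:,::-1],None,fx=12,fy=12,interpolation=cv2.INTER_CUBIC))
print(read_state()["finger_gap"],read_state()["clock"])
```

```text
15.716263905819375 9.675
```

View pics/h1.png

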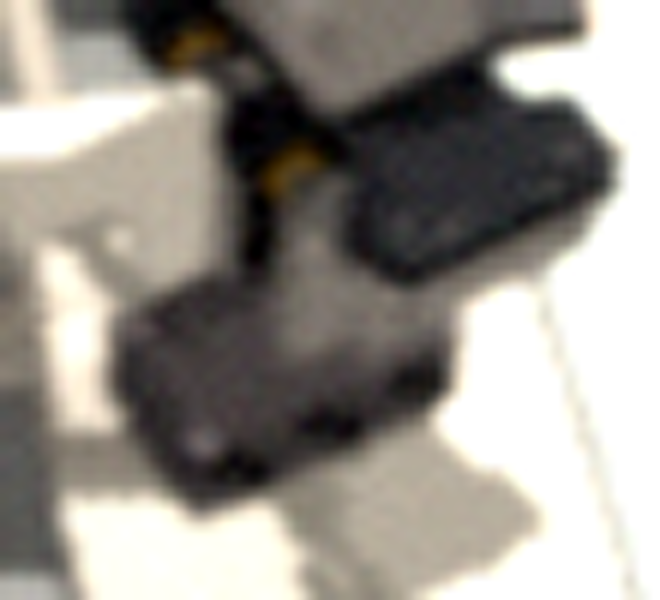

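>>> {"name": "carry_out", "arguments": {
  "series": [
    {"delta_pos": [0, 0, 0], "turn": [0, 0, 0], "hand": 0},
    {"delta_pos": [0, 0, 0], "turn": [0, 0, 0], "hand": 0}
  ]
}}

```text
clock: 9.93
eef_pos: [639.2, -70.8, 59.9]
eef_rot: [3.142, -0.0, -2.808]
wrist_force: [0.7, -0.2, 0.1]
finger_gap: 0.3
```

Run:
```python
from h import *
im=camera("side");c=im[195:245,265:320].astype(float)
c=np.clip((c-10)*2.2,0,255).astype(np.uint8)
cv2.imwrite("pics/h2.png",cv2.resize(c[:,:,::-1],None,fx=12,fy=12,interpolation=cv2.INTER_CUBIC))
s=read_state();print(s["finger_gap"],s["clock"],s["wrist_force"],s["moment"],s["eef_pos"])
```

```text
0.4989684940453821 9.975 [-0.62240075 -0.45475802 -0.43501199] [ 0.04554676 -0.0205605  -0.0391822 ] [639.24089514 -70.81539102  59.90500458]
```

View pics/h2.png

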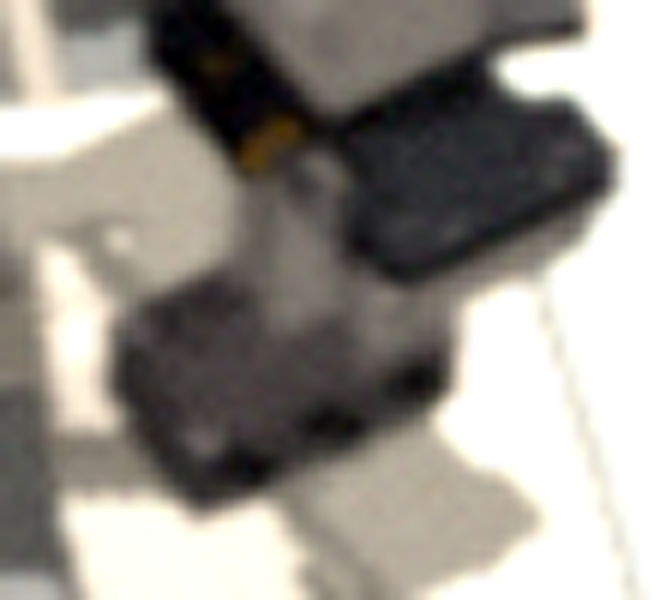

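>>> {"name": "carry_out", "arguments": {
  "series": [
    {"delta_pos": [0, 0, 40], "turn": [0, 0, 0], "hand": 0},
    {"delta_pos": [0, 0, 90], "turn": [0, 0, 0], "hand": 0},
    {"delta_pos": [0, 20, 130], "turn": [0, 0, 0], "hand": 0.5},
    {"delta_pos": [-60, 20, 140], "turn": [0, 0, 0], "hand": 1},
    {"delta_pos": [-120, 20, 140], "turn": [0, 0, 0], "hand": 1},
    {"delta_pos": [-180, 20, 140], "turn": [0, 0, 0], "hand": 1},
    {"delta_pos": [-220, 20, 140], "turn": [0, 0, 0], "hand": 1},
    {"delta_pos": [-220, 20, 140], "turn": [0, 0, 0], "hand": 1}
  ]
}}

```text
clock: 10.98
eef_pos: [417.9, -50.8, 200.7]
eef_rot: [-3.141, 0.001, -2.809]
wrist_force: [0.7, 0.3, 0.5]
finger_gap: 57.0
```

Run:
```python
from h import *
t=camera("top");s=camera("side")
cv2.imwrite("pics/top2_raw.png",t[:,:,::-1]);cv2.imwrite("pics/side2_raw.png",s[:,:,::-1])
st=read_state();print(st["finger_gap"],st["clock"],st["eef_pos"])
crop(t,225,120,325,195,"i1.png",7)
c=s[180:260,245:345].astype(float);c=np.clip((c-10)*1.8,0,255).astype(np.uint8)
cv2.imwrite("pics/i2.png",cv2.resize(c[:,:,::-1],None,fx=7,fy=7,interpolation=cv2.INTER_CUBIC))
```

```text
65.056670246158 11.075 [419.77157544 -50.92150117 200.40145728]
```

View pics/i1.png

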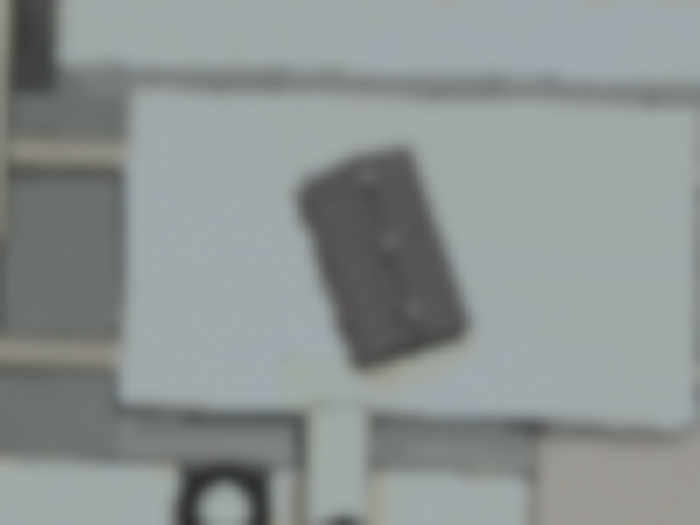

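View pics/i2.png

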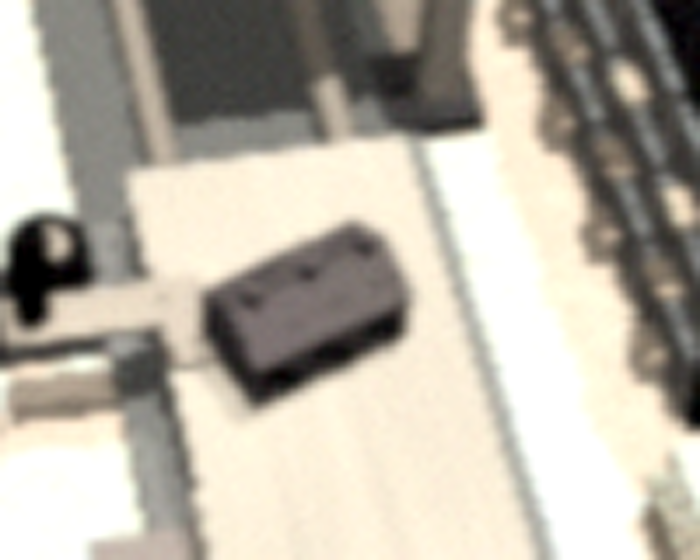

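>>> {"name": "carry_out", "arguments": {
  "series": [
    {"delta_pos": [60, -10, 0], "turn": [0, 0, 0], "hand": 0},
    {"delta_pos": [120, -20, 0], "turn": [0, 0, 0], "hand": 0},
    {"delta_pos": [180, -22, 0], "turn": [0, 0, 0], "hand": 0},
    {"delta_pos": [217, -22, -20], "turn": [0, 0, 0], "hand": 0},
    {"delta_pos": [217, -22, -60], "turn": [0, 0, 0], "hand": 0},
    {"delta_pos": [217, -22, -74], "turn": [0, 0, 0], "hand": 0},
    {"delta_pos": [217, -22, -74], "turn": [0, 0, 0], "hand": 0},
    {"delta_pos": [217, -22, -74], "turn": [0, 0, 0], "hand": 0}
  ]
}}

```text
clock: 12.08
eef_pos: [636.9, -72.9, 127.8]
eef_rot: [-3.14, 0.002, -2.808]
wrist_force: [-0.8, 0.5, 0.2]
finger_gap: 0.6
```

Run:
```python
from h import *
s=camera("side");st=read_state();print(st["finger_gap"],st["clock"],st["eef_pos"])
c=s[160:240,245:345].astype(float);c=np.clip((c-10)*1.8,0,255).astype(np.uint8)
cv2.imwrite("pics/j2.png",cv2.resize(c[:,:,::-1],None,fx=7,fy=7,interpolation=cv2.INTER_CUBIC))
print((proj("side",st["eef_pos"])-[245,160]+.5)*7-.5)
```

```text
0.629749677852469 12.125 [636.91642662 -72.96629881 127.8091641 ]
[299.70934097 379.13618839]
```

View pics/j2.png

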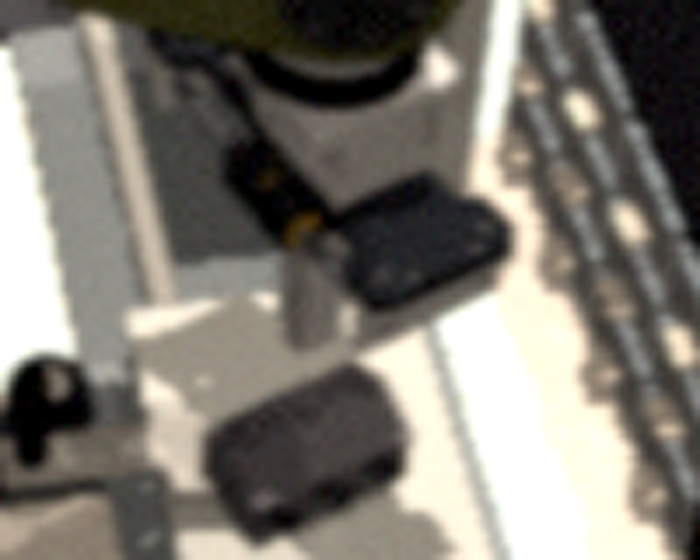

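>>> {"name": "carry_out", "arguments": {
  "series": [
    {"delta_pos": [0, 0, -8], "turn": [0, 0, 0], "hand": 0},
    {"delta_pos": [0, 0, -13], "turn": [0, 0, 0], "hand": 0},
    {"delta_pos": [0, 0, -18], "turn": [0, 0, 0], "hand": 0},
    {"delta_pos": [0, 0, -23], "turn": [0, 0, 0], "hand": 0},
    {"delta_pos": [0, 0, -25], "turn": [0, 0, 0], "hand": 0}
  ]
}}

```text
clock: 12.75
eef_pos: [636.1, -72.8, 100.5]
eef_rot: [3.141, -0.0, -2.808]
wrist_force: [0.4, -0.6, -0.3]
finger_gap: 0.5
```

>>> {"name": "carry_out", "arguments": {
  "series": [
    {"delta_pos": [0, 0, -4], "turn": [0, 0, 0], "hand": 0},
    {"delta_pos": [0, 0, -8], "turn": [0, 0, 0], "hand": 0},
    {"delta_pos": [0, 0, -8], "turn": [0, 0, 0], "hand": 0}
  ]
}}

```text
clock: 13.12
eef_pos: [636.1, -72.8, 92.5]
eef_rot: [3.141, -0.0, -2.808]
wrist_force: [-0.8, -0.9, 0.1]
finger_gap: 0.2
```

Run:
```python
from h import *
s=camera("side");t=camera("top");st=read_state();print(st["finger_gap"],st["clock"],st["eef_pos"],st["wrist_force"])
c=s[160:240,245:345].astype(float);c=np.clip((c-10)*1.8,0,255).astype(np.uint8)
cv2.imwrite("pics/k2.png",cv2.resize(c[:,:,::-1],None,fx=7,fy=7,interpolation=cv2.INTER_CUBIC))
crop(t,225,110,345,200,"k1.png",6)
print((proj("side",st["eef_pos"])-[245,160]+.5)*7-.5)
```

```text
0.56801904374074 13.225 [636.26938216 -72.81450255  92.95030558] [-0.64809034  0.00666531  0.17676111]
[294.22523752 425.98527169]
```

View pics/k2.png

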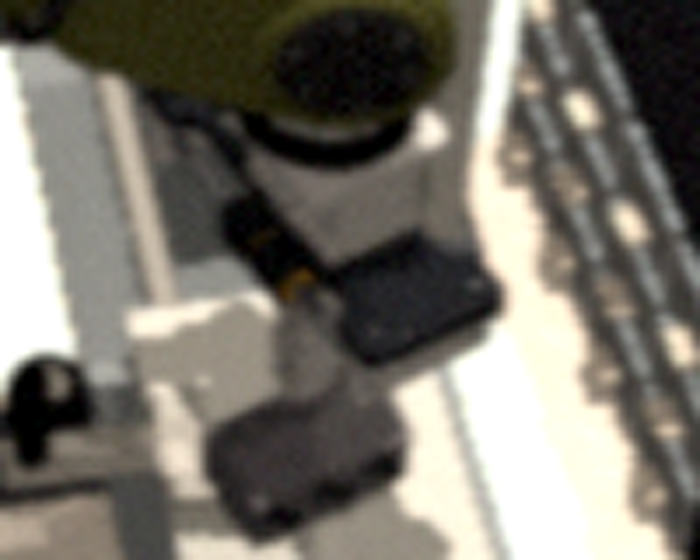

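View pics/k1.png

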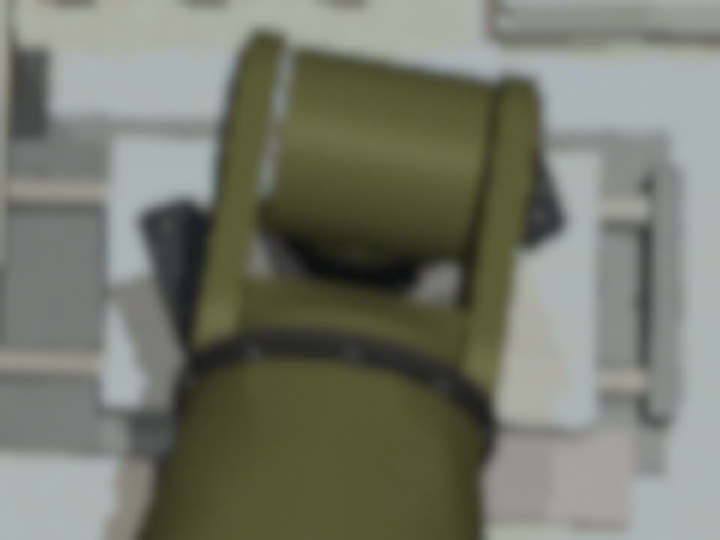

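Run:
```python
from h import *
np.set_printoptions(precision=1,suppress=True)
p=np.array([636.2,-72.8,0]);a=np.radians(109.1);y=np.array([np.cos(a),np.sin(a),0]);x=np.array([np.sin(a),-np.cos(a),0])
for z in (190,230):
  for sy in(1,-1):
    for sx in(1,-1):
      q=p+88.5*sy*y+37.5*sx*x+[0,0,z];print(z,sy,sx,(proj("top",q)-[225,110]+.5)*6,(proj("side",q)-[245,160]+.5)*7)
st=read_state();print(st["joints"])
```

```text
190 1 1 [129.7 230.3] [267.9 126.8]
190 1 -1 [182.6 384.6] [124.7 191. ]
190 -1 1 [495.  107.5] [498.5 397.4]
190 -1 -1 [549.3 260.6] [348.1 471.9]
230 1 1 [128.3 213.7] [271.9  65.4]
230 1 -1 [183.  373.2] [125.4 130. ]
230 -1 1 [506.   86.8] [508.6 337.7]
230 -1 -1 [562.2 245. ] [354.5 413. ]
[-0.2  0.6  1.3 -0.   1.2 -2.1]
```

>>> {"name": "carry_out", "arguments": {
  "series": [
    {"delta_pos": [0, 0, -10], "turn": [0, 0, 0], "hand": 0},
    {"delta_pos": [0, 0, -20], "turn": [0, 0, 0], "hand": 0},
    {"delta_pos": [0, 0, -28], "turn": [0, 0, 0], "hand": 0},
    {"delta_pos": [0, 0, -32], "turn": [0, 0, 0], "hand": 0}
  ]
}}

```text
clock: 13.72
eef_pos: [636.0, -72.8, 60.0]
eef_rot: [3.141, -0.001, -2.808]
wrist_force: [0.4, 0.8, 0.5]
finger_gap: 0.1
```

>>> {"name": "carry_out", "arguments": {
  "series": [
    {"delta_pos": [0, 0, -3], "turn": [0, 0, 0], "hand": 0},
    {"delta_pos": [0, 0, -5], "turn": [0, 0, 0], "hand": 0}
  ]
}}

```text
clock: 13.98
eef_pos: [636.5, -72.8, 58.4]
eef_rot: [-3.141, 0.001, -2.808]
wrist_force: [-15.1, 2.4, 31.4]
finger_gap: 0.3
```

Run:
```python
from h import *
s=camera("side");st=read_state();print(st["finger_gap"],st["clock"],st["eef_pos"],st["wrist_force"])
c=s[180:260,245:345].astype(float);c=np.clip((c-10)*2.2,0,255).astype(np.uint8)
cv2.imwrite("pics/l2.png",cv2.resize(c[:,:,::-1],None,fx=8,fy=8,interpolation=cv2.INTER_CUBIC))
```

```text
0.27983137829518134 14.025 [636.38051664 -72.82764506  58.43048765] [-11.52777971   1.52595948  20.83669343]
```

View pics/l2.png

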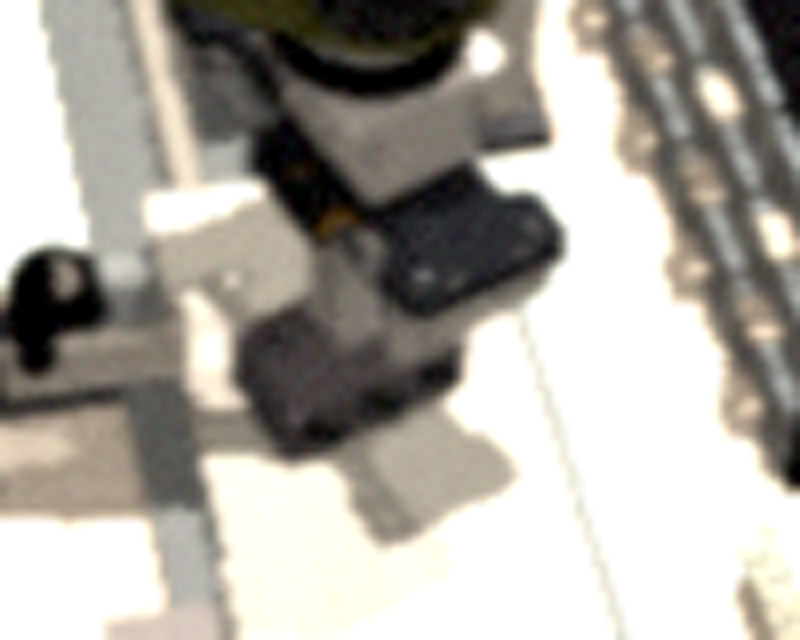

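>>> {"name": "carry_out", "arguments": {
  "series": [
    {"delta_pos": [0, 0, 45], "turn": [0, 0, 0], "hand": 0},
    {"delta_pos": [0, 0, 105], "turn": [0, 0, 0], "hand": 0},
    {"delta_pos": [-57, -16, 110], "turn": [0, 0, 0], "hand": 0},
    {"delta_pos": [-114, -32, 110], "turn": [0, 0, 0], "hand": 0},
    {"delta_pos": [-171, -49, 90], "turn": [0, 0, 0], "hand": 0},
    {"delta_pos": [-171, -49, 40], "turn": [0, 0, 0], "hand": 0},
    {"delta_pos": [-171, -49, -12], "turn": [0, 0, 0], "hand": 0},
    {"delta_pos": [-171, -49, -15], "turn": [0, 0, 0], "hand": 0}
  ]
}}

```text
clock: 15.02
eef_pos: [463.6, -121.3, 38.9]
eef_rot: [3.138, -0.004, -2.809]
wrist_force: [-0.1, -0.3, 0.5]
finger_gap: 0.6
```

>>> {"name": "carry_out", "arguments": {
  "series": [
    {"delta_pos": [0, 0, -8], "turn": [0, 0, 0], "hand": 0},
    {"delta_pos": [0, 0, -15], "turn": [0, 0, 0], "hand": 0},
    {"delta_pos": [0, 0, -20], "turn": [0, 0, 0], "hand": 0},
    {"delta_pos": [0, 0, -24], "turn": [0, 0, 0], "hand": 0}
  ]
}}

```text
clock: 15.52
eef_pos: [465.5, -121.9, 17.0]
eef_rot: [-3.141, 0.0, -2.808]
wrist_force: [1.1, -0.0, -0.2]
finger_gap: 0.2
```

>>> {"name": "carry_out", "arguments": {
  "series": [
    {"delta_pos": [0, 0, -5], "turn": [0, 0, 0], "hand": 0},
    {"delta_pos": [0, 0, -9], "turn": [0, 0, 0], "hand": 0},
    {"delta_pos": [0, 0, -12], "turn": [0, 0, 0], "hand": 0}
  ]
}}

```text
clock: 15.9
eef_pos: [465.2, -121.8, 4.6]
eef_rot: [3.142, -0.0, -2.808]
wrist_force: [-0.9, -0.5, 0.3]
finger_gap: 1.0
```

Run:
```python
from h import *
s=camera("side");st=read_state();print(st["finger_gap"],st["clock"],st["eef_pos"],st["wrist_force"])
c=s[190:270,205:305].astype(float);c=np.clip((c-10)*1.6,0,255).astype(np.uint8)
cv2.imwrite("pics/m2.png",cv2.resize(c[:,:,::-1],None,fx=8,fy=8,interpolation=cv2.INTER_CUBIC))
print((proj("side",st["eef_pos"])-[205,190]+.5)*8-.5)
```

```text
0.3207611200015904 15.95 [ 465.00952994 -121.76436904    4.34242386] [-0.5044908  -0.06011689 -0.15966526]
[260.27675478 542.56064249]
```

View pics/m2.png

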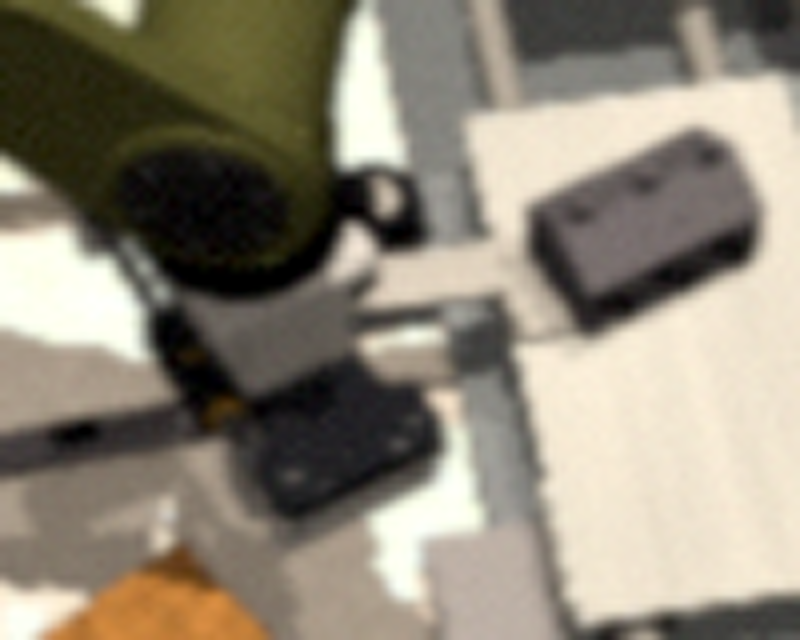

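>>> {"name": "carry_out", "arguments": {
  "series": [
    {"delta_pos": [0, 0, -3], "turn": [0, 0, 0], "hand": 0},
    {"delta_pos": [0, 0, -6], "turn": [0, 0, 0], "hand": 0},
    {"delta_pos": [0, 0, -6], "turn": [0, 0, 0], "hand": 0}
  ]
}}

```text
clock: 16.32
eef_pos: [465.1, -121.8, -1.3]
eef_rot: [3.141, -0.0, -2.808]
wrist_force: [-0.2, 0.0, -0.1]
finger_gap: 0.3
```

>>> {"name": "carry_out", "arguments": {
  "series": [
    {"delta_pos": [0, 0, -4], "turn": [0, 0, 0], "hand": 0},
    {"delta_pos": [0, 0, -8], "turn": [0, 0, 0], "hand": 0},
    {"delta_pos": [0, 0, -8], "turn": [0, 0, 0], "hand": 0}
  ]
}}

```text
clock: 16.7
eef_pos: [465.0, -121.8, -9.5]
eef_rot: [3.141, -0.0, -2.808]
wrist_force: [-0.2, -0.1, 0.2]
finger_gap: -0.0
```

>>> {"name": "carry_out", "arguments": {
  "series": [
    {"delta_pos": [0, 0, -4], "turn": [0, 0, 0], "hand": 0},
    {"delta_pos": [0, 0, -8], "turn": [0, 0, 0], "hand": 0},
    {"delta_pos": [0, 0, -8], "turn": [0, 0, 0], "hand": 0}
  ]
}}

```text
clock: 17.08
eef_pos: [465.0, -121.8, -17.5]
eef_rot: [3.141, -0.0, -2.808]
wrist_force: [0.3, 0.2, 0.5]
finger_gap: 0.1
```

>>> {"name": "carry_out", "arguments": {
  "series": [
    {"delta_pos": [0, 0, -3], "turn": [0, 0, 0], "hand": 0},
    {"delta_pos": [0, 0, -6], "turn": [0, 0, 0], "hand": 0},
    {"delta_pos": [0, 0, -6], "turn": [0, 0, 0], "hand": 0}
  ]
}}

```text
clock: 17.45
eef_pos: [465.1, -121.8, -23.4]
eef_rot: [3.141, -0.0, -2.808]
wrist_force: [0.7, 0.0, -1.3]
finger_gap: 0.8
```

>>> {"name": "carry_out", "arguments": {
  "series": [
    {"delta_pos": [0, 0, -3], "turn": [0, 0, 0], "hand": 0},
    {"delta_pos": [0, 0, -6], "turn": [0, 0, 0], "hand": 0},
    {"delta_pos": [0, 0, -6], "turn": [0, 0, 0], "hand": 0}
  ]
}}

```text
clock: 17.82
eef_pos: [465.5, -121.9, -27.6]
eef_rot: [-3.141, 0.0, -2.808]
wrist_force: [-11.2, 2.7, 28.8]
finger_gap: 0.4
```

Run:
```python
from h import *
s=camera("side");st=read_state();print(st["finger_gap"],st["clock"],st["eef_pos"],st["wrist_force"],st["joints"])
c=s[190:270,205:305].astype(float);c=np.clip((c-10)*1.6,0,255).astype(np.uint8)
cv2.imwrite("pics/n2.png",cv2.resize(c[:,:,::-1],None,fx=8,fy=8,interpolation=cv2.INTER_CUBIC))
```

```text
0.745635158573934 17.875 [ 465.48024772 -121.85536553  -27.62514848] [-10.61445865   3.77209165  28.53571216] [-3.32154109e-01  4.37695003e-01  1.88224002e+00 -5.10113614e-05
  8.21207894e-01 -2.23626185e+00]
```

View pics/n2.png

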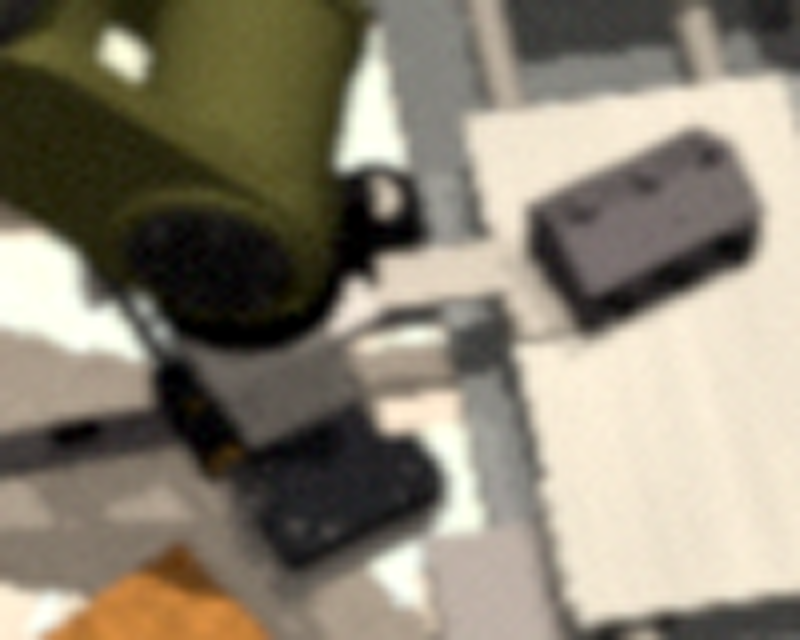

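>>> {"name": "carry_out", "arguments": {
  "series": [
    {"delta_pos": [0, 0, 50], "turn": [0, 0, 0], "hand": 0},
    {"delta_pos": [0, 0, 105], "turn": [0, 0, 0], "hand": 0.5},
    {"delta_pos": [20, 6, 150], "turn": [0, 0, 0], "hand": 1},
    {"delta_pos": [75, 21, 150], "turn": [0, 0, 0], "hand": 1},
    {"delta_pos": [130, 37, 150], "turn": [0, 0, 0], "hand": 1},
    {"delta_pos": [172, 49, 140], "turn": [0, 0, 0], "hand": 1},
    {"delta_pos": [172, 49, 130], "turn": [0, 0, 0], "hand": 1},
    {"delta_pos": [172, 49, 130], "turn": [0, 0, 0], "hand": 1}
  ]
}}

```text
clock: 18.88
eef_pos: [636.1, -72.9, 99.6]
eef_rot: [3.14, -0.002, -2.808]
wrist_force: [-0.7, 0.1, 0.5]
finger_gap: 67.0
```

>>> {"name": "carry_out", "arguments": {
  "series": [
    {"delta_pos": [0, 0, 0], "turn": [0, 0, 0], "hand": 1},
    {"delta_pos": [0, 0, -25], "turn": [0, 0, 0], "hand": 1},
    {"delta_pos": [0, 0, -50], "turn": [0, 0, 0], "hand": 1},
    {"delta_pos": [0, 0, -65], "turn": [0, 0, 0], "hand": 1},
    {"delta_pos": [0, 0, -65], "turn": [0, 0, 0], "hand": 1},
    {"delta_pos": [0, 0, -65], "turn": [0, 0, 0], "hand": 0},
    {"delta_pos": [0, 0, -65], "turn": [0, 0, 0], "hand": 0},
    {"delta_pos": [0, 0, -65], "turn": [0, 0, 0], "hand": 0}
  ]
}}

```text
clock: 19.88
eef_pos: [637.4, -72.7, 36.4]
eef_rot: [-3.141, 0.001, -2.808]
wrist_force: [-0.7, 2.2, 0.5]
finger_gap: 67.7
```

>>> {"name": "carry_out", "arguments": {
  "series": [
    {"delta_pos": [0, 0, 0], "turn": [0, 0, 0], "hand": 0},
    {"delta_pos": [0, 0, 0], "turn": [0, 0, 0], "hand": 0},
    {"delta_pos": [0, 0, 0], "turn": [0, 0, 0], "hand": 0}
  ]
}}

```text
clock: 20.25
eef_pos: [637.3, -72.8, 36.0]
eef_rot: [3.142, 0.0, -2.808]
wrist_force: [-1.0, 1.4, 2.0]
finger_gap: 47.9
```

>>> {"name": "carry_out", "arguments": {
  "series": [
    {"delta_pos": [0, 0, 20], "turn": [0, 0, 0], "hand": 0},
    {"delta_pos": [0, 0, 65], "turn": [0, 0, 0], "hand": 0},
    {"delta_pos": [-15, 10, 115], "turn": [0, 0, -0.05], "hand": 0},
    {"delta_pos": [-55, 50, 115], "turn": [0, 0, -0.12], "hand": 0},
    {"delta_pos": [-95, 90, 115], "turn": [0, 0, -0.2], "hand": 0},
    {"delta_pos": [-135, 130, 115], "turn": [0, 0, -0.28], "hand": 0},
    {"delta_pos": [-175, 170, 115], "turn": [0, 0, -0.36], "hand": 0},
    {"delta_pos": [-199, 195, 105], "turn": [0, 0, -0.4], "hand": 0}
  ]
}}

```text
clock: 21.25
eef_pos: [437.3, 123.5, 142.7]
eef_rot: [3.141, 0.003, 3.074]
wrist_force: [0.7, -0.4, -1.1]
finger_gap: 48.2
```

>>> {"name": "carry_out", "arguments": {
  "series": [
    {"delta_pos": [0, 0, -40], "turn": [0, 0, 0], "hand": 0},
    {"delta_pos": [0, 0, -80], "turn": [0, 0, 0], "hand": 0},
    {"delta_pos": [0, 0, -110], "turn": [0, 0, 0], "hand": 0},
    {"delta_pos": [0, 0, -125], "turn": [0, 0, 0], "hand": 0},
    {"delta_pos": [0, 0, -133], "turn": [0, 0, 0], "hand": 0},
    {"delta_pos": [0, 0, -133], "turn": [0, 0, 0], "hand": 0}
  ]
}}

```text
clock: 22.0
eef_pos: [438.6, 122.2, 8.4]
eef_rot: [3.141, 0.001, 3.075]
wrist_force: [-0.1, 0.2, -0.8]
finger_gap: 47.8
```

Run:
```python
from h import *
s=camera("side");st=read_state();print(st["finger_gap"],st["clock"],st["eef_pos"],st["wrist_force"])
crop(s,170,120,300,230,"o2.png",6)
```

```text
47.81809339318768 22.05 [438.76691542 122.2622842    8.6818429 ] [ 0.60059628 -0.08206377 -1.36160429]
```

View pics/o2.png

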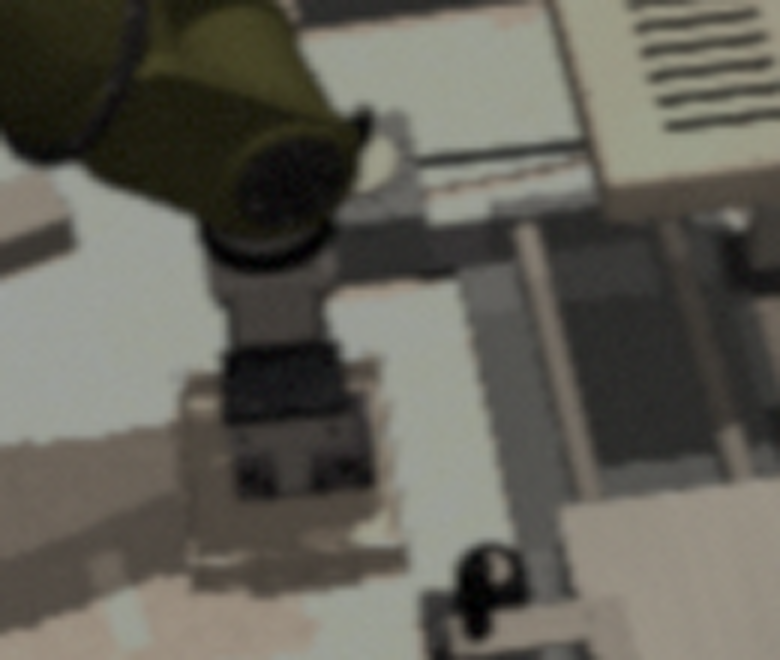

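>>> {"name": "carry_out", "arguments": {
  "series": [
    {"delta_pos": [0, 0, -10], "turn": [0, 0, 0], "hand": 0},
    {"delta_pos": [0, 0, -16], "turn": [0, 0, 0], "hand": 0},
    {"delta_pos": [0, 0, -20], "turn": [0, 0, 0], "hand": 0},
    {"delta_pos": [0, 0, -20], "turn": [0, 0, 0], "hand": 0}
  ]
}}

```text
clock: 22.55
eef_pos: [438.2, 122.2, -12.3]
eef_rot: [-3.142, -0.0, 3.075]
wrist_force: [-0.1, 0.1, -1.4]
finger_gap: 48.1
```

>>> {"name": "carry_out", "arguments": {
  "series": [
    {"delta_pos": [0, 0, -1.5], "turn": [0, 0, 0], "hand": 0},
    {"delta_pos": [0, 0, -1.5], "turn": [0, 0, 0], "hand": 0}
  ]
}}

```text
clock: 22.8
eef_pos: [438.6, 122.2, -12.9]
eef_rot: [-3.142, 0.001, 3.075]
wrist_force: [-4.1, -1.2, 11.9]
finger_gap: 48.1
```

>>> {"name": "carry_out", "arguments": {
  "series": [
    {"delta_pos": [0, 0, 1], "turn": [0, 0, 0], "hand": 0.75},
    {"delta_pos": [0, 0, 1], "turn": [0, 0, 0], "hand": 0.75},
    {"delta_pos": [0, 0, 1], "turn": [0, 0, 0], "hand": 0.75},
    {"delta_pos": [0, 0, 1], "turn": [0, 0, 0], "hand": 0.75},
    {"delta_pos": [0, 0, 40], "turn": [0, 0, 0], "hand": 0.75},
    {"delta_pos": [0, 0, 100], "turn": [0, 0, 0], "hand": 0.75},
    {"delta_pos": [0, 0, 160], "turn": [0, 0, 0], "hand": 1},
    {"delta_pos": [0, -50, 190], "turn": [0, 0, 0], "hand": 1}
  ]
}}

```text
clock: 23.8
eef_pos: [438.9, 73.2, 179.5]
eef_rot: [3.141, 0.004, 3.079]
wrist_force: [0.6, -0.3, -0.5]
finger_gap: 87.2
```

>>> {"name": "carry_out", "arguments": {
  "series": [
    {"delta_pos": [3, -60, 10], "turn": [0, 0, -0.06], "hand": 1},
    {"delta_pos": [6, -120, 10], "turn": [0, 0, -0.12], "hand": 1},
    {"delta_pos": [9, -180, 10], "turn": [0, 0, -0.18], "hand": 1},
    {"delta_pos": [12, -240, 10], "turn": [0, 0, -0.24], "hand": 1},
    {"delta_pos": [15, -300, 10], "turn": [0, 0, -0.3], "hand": 1},
    {"delta_pos": [18, -360, 10], "turn": [0, 0, -0.36], "hand": 1},
    {"delta_pos": [20, -420, 10], "turn": [0, 0, -0.42], "hand": 1},
    {"delta_pos": [21, -487, 10], "turn": [0, 0, -0.457], "hand": 1}
  ]
}}

```text
clock: 24.8
eef_pos: [458.9, -412.2, 186.3]
eef_rot: [3.142, -0.0, 2.616]
wrist_force: [1.1, 0.8, 0.7]
finger_gap: 93.9
```

Run:
```python
from h import *
s=camera("side");t=camera("top");st=read_state();print(st["finger_gap"],st["clock"],st["eef_pos"],st["eef_rot"],st["joints"])
crop(s,180,60,330,240,"p2.png",3.3);crop(t,120,90,270,255,"p1.png",3.5)
crop(s,200,220,350,384,"p3.png",3.6)
```

```text
94.10679207091155 24.9 [ 457.75738672 -414.74070148  184.65849352] [-3.14145820e+00 -1.70118246e-03  2.61260703e+00] [-7.95142816e-01  4.49060746e-01  1.30172356e+00 -5.86484893e-04
  1.39241429e+00 -1.83684910e+00]
```

View pics/p1.png

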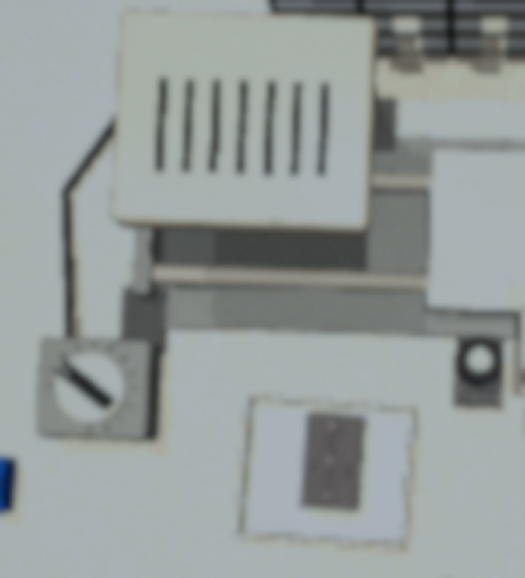

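View pics/p3.png

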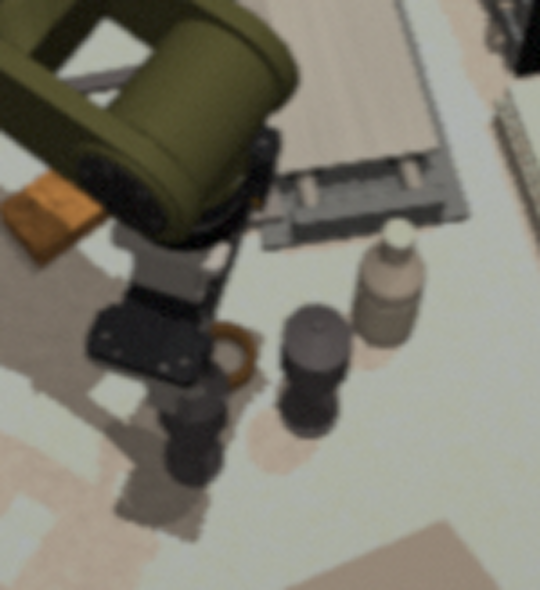

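>>> {"name": "carry_out", "arguments": {
  "series": [
    {"delta_pos": [1, 0, -30], "turn": [0, 0, 0], "hand": 1},
    {"delta_pos": [1, 0, -60], "turn": [0, 0, 0], "hand": 1},
    {"delta_pos": [1, 0, -90], "turn": [0, 0, 0], "hand": 1},
    {"delta_pos": [1, 0, -112], "turn": [0, 0, 0], "hand": 1},
    {"delta_pos": [1, 0, -120], "turn": [0, 0, 0], "hand": 1},
    {"delta_pos": [1, 0, -120], "turn": [0, 0, 0], "hand": 1}
  ],
  "squeeze": 8
}}

```text
clock: 25.65
eef_pos: [460.3, -410.1, 66.6]
eef_rot: [3.142, -0.0, 2.618]
wrist_force: [0.3, 0.3, 0.3]
finger_gap: 94.2
```

Run:
```python
from h import *
s=camera("side");t=camera("top");st=read_state();print(st["finger_gap"],st["clock"],st["eef_pos"],st["wrist_force"])
crop(s,220,270,320,370,"q2.png",6)
crop(t,340,160,440,250,"q1.png",6)
```

```text
94.11554482382321 25.75 [ 460.56912094 -410.50185217   67.44644762] [ 0.01934388 -0.25044008  0.48730256]
```

View pics/q2.png

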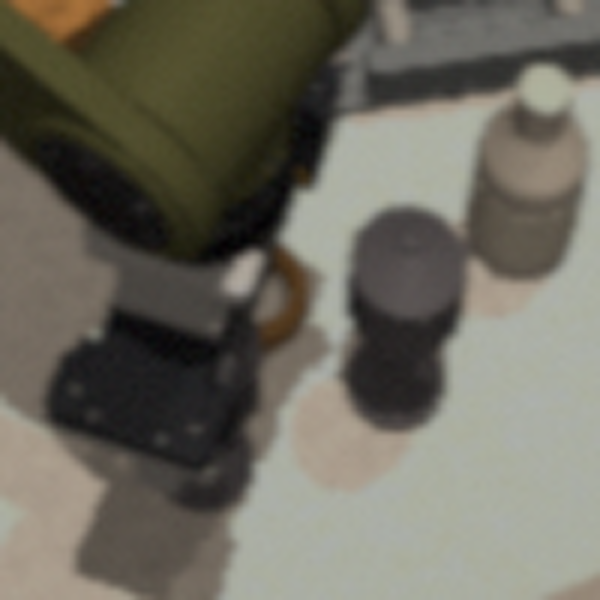

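>>> {"name": "carry_out", "arguments": {
  "series": [
    {"delta_pos": [-1, -4, -1], "turn": [0, 0, 0], "hand": 1},
    {"delta_pos": [-1, -4, -1], "turn": [0, 0, 0], "hand": 1}
  ]
}}

```text
clock: 26.0
eef_pos: [459.1, -414.7, 65.8]
eef_rot: [-3.141, 0.001, 2.617]
wrist_force: [-0.2, -0.7, 0.5]
finger_gap: 93.9
```

>>> {"name": "carry_out", "arguments": {
  "series": [
    {"delta_pos": [0, 0, 0], "turn": [0, 0, 0], "hand": 0.7},
    {"delta_pos": [0, 0, 0], "turn": [0, 0, 0], "hand": 0.6},
    {"delta_pos": [0, 0, 0], "turn": [0, 0, 0], "hand": 0.4},
    {"delta_pos": [0, 0, 0], "turn": [0, 0, 0], "hand": 0.4},
    {"delta_pos": [0, 0, 0], "turn": [0, 0, 0], "hand": 0.4},
    {"delta_pos": [0, 0, 0], "turn": [0, 0, 0], "hand": 0.4}
  ]
}}

```text
clock: 26.75
eef_pos: [459.1, -414.3, 65.4]
eef_rot: [3.142, -0.0, 2.618]
wrist_force: [0.1, -0.4, -1.2]
finger_gap: 52.1
```

Gripped at 52 mm (tank diameter). Tighten and lift.

>>> {"name": "carry_out", "arguments": {
  "series": [
    {"delta_pos": [0, 0, 0], "turn": [0, 0, 0], "hand": 0.3},
    {"delta_pos": [0, 0, 5], "turn": [0, 0, 0], "hand": 0.3},
    {"delta_pos": [0, 0, 20], "turn": [0, 0, 0], "hand": 0.3},
    {"delta_pos": [0, 0, 50], "turn": [0, 0, 0], "hand": 0.3},
    {"delta_pos": [0, 0, 85], "turn": [0, 0, 0], "hand": 0.3},
    {"delta_pos": [0, 0, 115], "turn": [0, 0, 0], "hand": 0.3},
    {"delta_pos": [0, 0, 120], "turn": [0, 0, 0], "hand": 0.3}
  ],
  "squeeze": 18
}}

```text
clock: 27.62
eef_pos: [459.7, -414.9, 188.3]
eef_rot: [-3.14, 0.004, 2.618]
wrist_force: [0.4, -0.1, -2.1]
finger_gap: 51.9
```

Run:
```python
from h import *
s=camera("side");t=camera("top");st=read_state();print(st["finger_gap"],st["clock"],st["eef_pos"],st["wrist_force"],st["moment"])
crop(s,200,230,330,360,"r2.png",5)
```

```text
51.6713041629623 27.725 [ 459.12817694 -414.30491279  185.51493057] [-0.42461427  0.36578385 -1.80643638] [-0.02348999  0.01709873 -0.07960589]
```

View pics/r2.png

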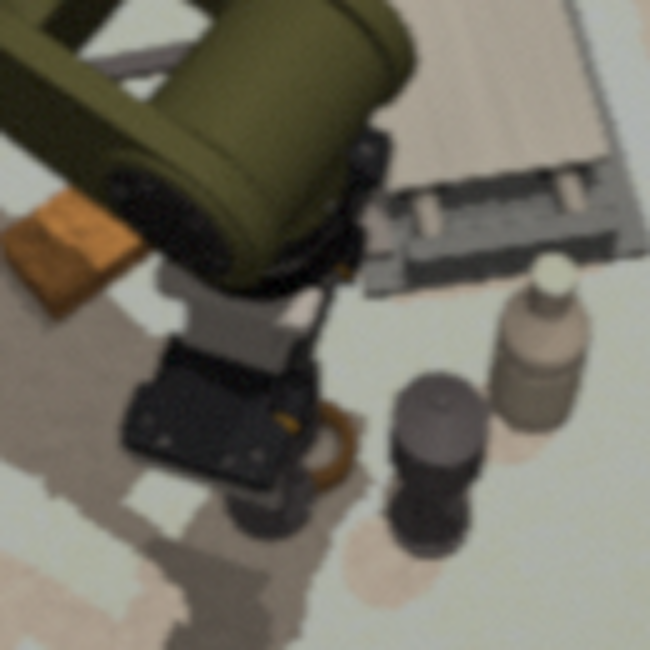

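>>> {"name": "carry_out", "arguments": {
  "series": [
    {"delta_pos": [9, 18, 3], "turn": [0, 0, -0.08], "hand": 0.3},
    {"delta_pos": [28, 55, 3], "turn": [0, 0, -0.2], "hand": 0.3},
    {"delta_pos": [52, 101, 3], "turn": [0, 0, -0.34], "hand": 0.3},
    {"delta_pos": [76, 149, 3], "turn": [0, 0, -0.48], "hand": 0.3},
    {"delta_pos": [102, 199, 3], "turn": [0, 0, -0.62], "hand": 0.3},
    {"delta_pos": [128, 249, 3], "turn": [0, 0, -0.76], "hand": 0.3},
    {"delta_pos": [150, 293, 3], "turn": [0, 0, -0.9], "hand": 0.3},
    {"delta_pos": [168, 328, 3], "turn": [0, 0, -1.0], "hand": 0.3}
  ]
}}

```text
clock: 28.72
eef_pos: [627.3, -84.3, 186.6]
eef_rot: [-3.139, -0.001, 1.615]
wrist_force: [-0.3, -1.2, -1.9]
finger_gap: 51.9
```

>>> {"name": "carry_out", "arguments": {
  "series": [
    {"delta_pos": [12, 24, 0], "turn": [0, 0, -0.05], "hand": 0.3},
    {"delta_pos": [18, 36, -10], "turn": [0, 0, -0.07], "hand": 0.3},
    {"delta_pos": [18, 36, -30], "turn": [0, 0, -0.07], "hand": 0.3},
    {"delta_pos": [18, 36, -45], "turn": [0, 0, -0.07], "hand": 0.3},
    {"delta_pos": [18, 36, -55], "turn": [0, 0, -0.07], "hand": 0.3},
    {"delta_pos": [18, 36, -60], "turn": [0, 0, -0.07], "hand": 0.3},
    {"delta_pos": [18, 36, -60], "turn": [0, 0, -0.07], "hand": 0.3}
  ]
}}

```text
clock: 29.6
eef_pos: [645.2, -50.4, 128.4]
eef_rot: [-3.142, -0.0, 1.548]
wrist_force: [0.7, -0.1, -1.5]
finger_gap: 51.7
```

Run:
```python
from h import *
s=camera("side");t=camera("top");st=read_state();print(st["finger_gap"],st["clock"],st["eef_pos"],st["eef_rot"],st["wrist_force"])
crop(s,220,130,340,250,"s2.png",6)
crop(t,220,100,340,220,"s1.png",6)
```

```text
51.89366223097327 29.7 [645.38918455 -50.405077   128.96428633] [3.14075842e+00 9.27462313e-05 1.54772560e+00] [-0.42122375  0.19912114 -1.1015465 ]
```

View pics/s2.png

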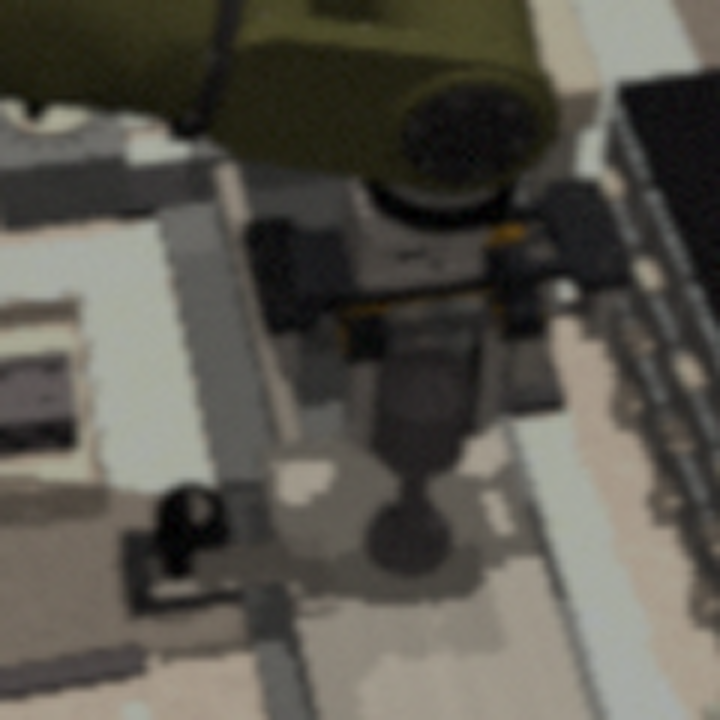

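>>> {"name": "carry_out", "arguments": {
  "series": [
    {"delta_pos": [0, 0, -5], "turn": [0, 0, 0], "hand": 0.3},
    {"delta_pos": [0, 0, -9], "turn": [0, 0, 0], "hand": 0.3},
    {"delta_pos": [0, 0, -11], "turn": [0, 0, 0], "hand": 0.3},
    {"delta_pos": [0, 0, -11], "turn": [0, 0, 0], "hand": 0.3}
  ]
}}

```text
clock: 30.2
eef_pos: [645.2, -50.3, 117.4]
eef_rot: [3.141, 0.0, 1.548]
wrist_force: [-0.2, 0.2, -0.4]
finger_gap: 51.8
```

>>> {"name": "carry_out", "arguments": {
  "series": [
    {"delta_pos": [0, 0, -1], "turn": [0, 0, 0], "hand": 0.3},
    {"delta_pos": [0, 0, -1], "turn": [0, 0, 0], "hand": 0.3}
  ]
}}

```text
clock: 30.45
eef_pos: [645.3, -50.4, 117.3]
eef_rot: [3.141, 0.0, 1.548]
wrist_force: [-3.9, -0.2, 6.4]
finger_gap: 51.8
```

>>> {"name": "carry_out", "arguments": {
  "series": [
    {"delta_pos": [0, 0, 0.7], "turn": [0, 0, 0], "hand": 0.3},
    {"delta_pos": [0, 0, 0.7], "turn": [0, 0, 0], "hand": 0.62},
    {"delta_pos": [0, 0, 0.7], "turn": [0, 0, 0], "hand": 0.7},
    {"delta_pos": [0, 0, 0.7], "turn": [0, 0, 0], "hand": 0.8},
    {"delta_pos": [0, 0, 0.7], "turn": [0, 0, 0], "hand": 0.9},
    {"delta_pos": [0, 0, 0.7], "turn": [0, 0, 0], "hand": 1},
    {"delta_pos": [0, 0, 30], "turn": [0, 0, 0], "hand": 1},
    {"delta_pos": [0, 0, 80], "turn": [0, 0, 0], "hand": 1}
  ]
}}

```text
clock: 31.45
eef_pos: [644.4, -50.2, 195.8]
eef_rot: [-3.138, -0.0, 1.548]
wrist_force: [-0.2, 0.3, 0.0]
finger_gap: 94.2
```

>>> {"name": "carry_out", "arguments": {
  "series": [
    {"delta_pos": [-15, -57, 0], "turn": [0, 0, 0], "hand": 1},
    {"delta_pos": [-30, -115, 0], "turn": [0, 0, 0], "hand": 1},
    {"delta_pos": [-45, -172, 0], "turn": [0, 0, 0], "hand": 1},
    {"delta_pos": [-60, -229, 0], "turn": [0, 0, 0], "hand": 1},
    {"delta_pos": [-75, -287, 0], "turn": [0, 0, 0], "hand": 1},
    {"delta_pos": [-90, -344, 0], "turn": [0, 0, 0], "hand": 1},
    {"delta_pos": [-90, -344, 0], "turn": [0, 0, 0], "hand": 1}
  ]
}}

```text
clock: 32.33
eef_pos: [553.3, -397.9, 195.6]
eef_rot: [-3.141, -0.0, 1.543]
wrist_force: [0.3, 0.9, -0.5]
finger_gap: 94.0
```

Run:
```python
from h import *
s=camera("side");t=camera("top");st=read_state();print(st["finger_gap"],st["clock"],st["eef_pos"],st["eef_rot"],st["wrist_force"])
crop(s,220,130,360,270,"t2.png",3.5)
crop(t,220,100,340,220,"t1.png",4)
crop(s,230,260,330,360,"t3.png",5)
```

```text
93.69956666583701 32.425 [ 555.06291045 -394.28903638  196.10278314] [-3.14139103e+00 -5.06067549e-04  1.54700358e+00] [ 0.03172691 -0.07281015 -0.18866039]
```

View pics/t2.png

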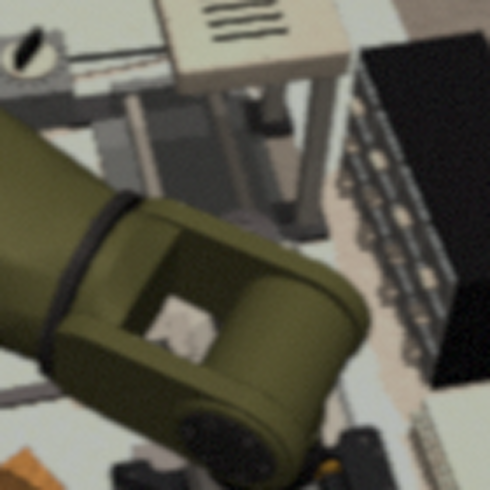

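View pics/t3.png

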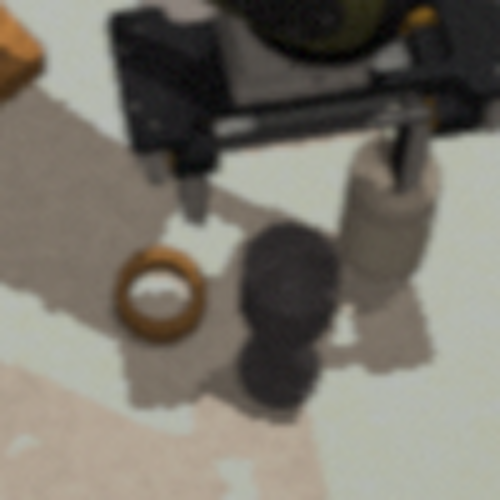

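View pics/t1.png

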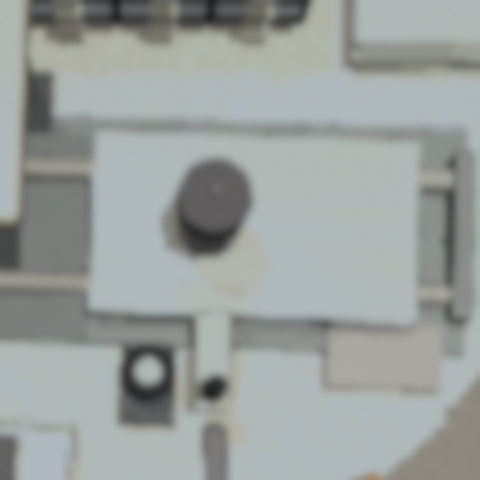

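>>> {"name": "carry_out", "arguments": {
  "series": [
    {"delta_pos": [0, 0, -35], "turn": [0, 0, 0], "hand": 1},
    {"delta_pos": [0, 0, -70], "turn": [0, 0, 0], "hand": 1},
    {"delta_pos": [0, 0, -100], "turn": [0, 0, 0], "hand": 1},
    {"delta_pos": [0, 0, -122], "turn": [0, 0, 0], "hand": 1},
    {"delta_pos": [0, 0, -131], "turn": [0, 0, 0], "hand": 1},
    {"delta_pos": [0, 0, -131], "turn": [0, 0, 0], "hand": 1},
    {"delta_pos": [0, 0, -131], "turn": [0, 0, 0], "hand": 1}
  ],
  "squeeze": 8
}}

```text
clock: 33.3
eef_pos: [555.8, -394.3, 66.7]
eef_rot: [3.14, 0.001, 1.548]
wrist_force: [0.0, 0.4, 0.3]
finger_gap: 94.2
```

>>> {"name": "carry_out", "arguments": {
  "series": [
    {"delta_pos": [0, 0, -1], "turn": [0, 0, 0], "hand": 0.7},
    {"delta_pos": [0, 0, -1], "turn": [0, 0, 0], "hand": 0.6},
    {"delta_pos": [0, 0, -1], "turn": [0, 0, 0], "hand": 0.4},
    {"delta_pos": [0, 0, -1], "turn": [0, 0, 0], "hand": 0.4},
    {"delta_pos": [0, 0, -1], "turn": [0, 0, 0], "hand": 0.4},
    {"delta_pos": [0, 0, -1], "turn": [0, 0, 0], "hand": 0.4}
  ]
}}

```text
clock: 34.05
eef_pos: [555.2, -394.3, 64.4]
eef_rot: [3.142, 0.0, 1.548]
wrist_force: [-0.9, -0.5, 0.5]
finger_gap: 51.7
```

>>> {"name": "carry_out", "arguments": {
  "series": [
    {"delta_pos": [0, 0, 0], "turn": [0, 0, 0], "hand": 0.3},
    {"delta_pos": [0, 0, 5], "turn": [0, 0, 0], "hand": 0.3},
    {"delta_pos": [0, 0, 20], "turn": [0, 0, 0], "hand": 0.3},
    {"delta_pos": [0, 0, 50], "turn": [0, 0, 0], "hand": 0.3},
    {"delta_pos": [0, 0, 85], "turn": [0, 0, 0], "hand": 0.3},
    {"delta_pos": [0, 0, 115], "turn": [0, 0, 0], "hand": 0.3},
    {"delta_pos": [0, 0, 120], "turn": [0, 0, 0], "hand": 0.3}
  ],
  "squeeze": 18
}}

```text
clock: 34.92
eef_pos: [555.8, -394.8, 187.5]
eef_rot: [3.138, 0.003, 1.548]
wrist_force: [-0.7, 1.1, -1.5]
finger_gap: 51.9
```

>>> {"name": "carry_out", "arguments": {
  "series": [
    {"delta_pos": [-12, 20, 3], "turn": [0, 0, 0], "hand": 0.3},
    {"delta_pos": [-30, 55, 3], "turn": [0, 0, 0], "hand": 0.3},
    {"delta_pos": [-40, 95, 3], "turn": [0, 0, 0], "hand": 0.3},
    {"delta_pos": [-20, 135, 3], "turn": [0, 0, 0], "hand": 0.3},
    {"delta_pos": [12, 175, 3], "turn": [0, 0, 0], "hand": 0.3},
    {"delta_pos": [45, 214, 3], "turn": [0, 0, 0], "hand": 0.3},
    {"delta_pos": [72, 248, 3], "turn": [0, 0, 0], "hand": 0.3},
    {"delta_pos": [88, 269, 0], "turn": [0, 0, 0], "hand": 0.3}
  ]
}}

```text
clock: 35.92
eef_pos: [643.8, -123.4, 183.3]
eef_rot: [-3.14, -0.0, 1.549]
wrist_force: [-0.2, -0.0, -1.9]
finger_gap: 51.8
```

>>> {"name": "carry_out", "arguments": {
  "series": [
    {"delta_pos": [0, 0, 0], "turn": [0, 0, 0], "hand": 0.3},
    {"delta_pos": [0, 0, -25], "turn": [0, 0, 0], "hand": 0.3},
    {"delta_pos": [0, 0, -45], "turn": [0, 0, 0], "hand": 0.3},
    {"delta_pos": [0, 0, -57], "turn": [0, 0, 0], "hand": 0.3},
    {"delta_pos": [0, 0, -62], "turn": [0, 0, 0], "hand": 0.3},
    {"delta_pos": [0, 0, -62], "turn": [0, 0, 0], "hand": 0.3}
  ]
}}

```text
clock: 36.67
eef_pos: [643.2, -125.6, 122.7]
eef_rot: [3.141, 0.0, 1.548]
wrist_force: [-0.7, 0.1, -1.7]
finger_gap: 51.9
```

Run:
```python
from h import *
s=camera("side");st=read_state();print(st["finger_gap"],st["clock"],st["eef_pos"],st["eef_rot"],st["wrist_force"])
crop(s,220,130,340,260,"u2.png",5)
```

```text
51.545519624212446 36.725 [ 643.33322939 -125.55368633  123.01538295] [3.14081834e+00 1.68786708e-04 1.54760538e+00] [ 0.51288282 -0.03293301 -1.58669436]
```

View pics/u2.png

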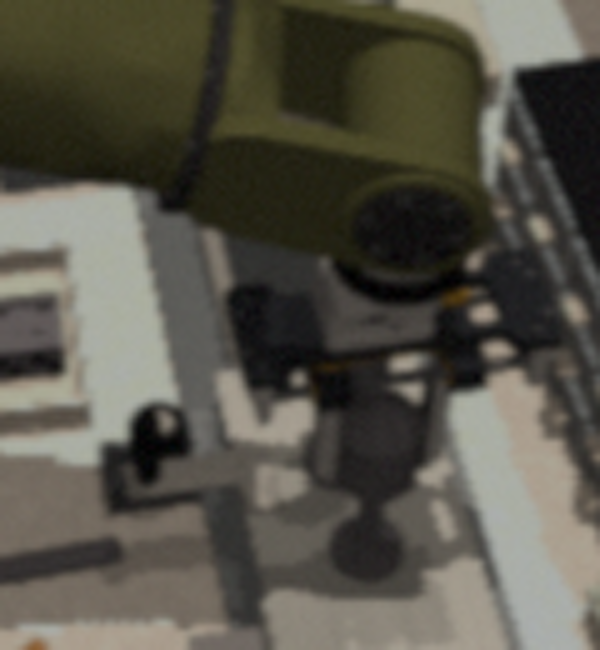

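>>> {"name": "carry_out", "arguments": {
  "series": [
    {"delta_pos": [0, 0, -3], "turn": [0, 0, 0], "hand": 0.3},
    {"delta_pos": [0, 0, -5], "turn": [0, 0, 0], "hand": 0.3},
    {"delta_pos": [0, 0, -6.5], "turn": [0, 0, 0], "hand": 0.3},
    {"delta_pos": [0, 0, -6.5], "turn": [0, 0, 0], "hand": 0.3}
  ]
}}

```text
clock: 37.22
eef_pos: [643.3, -125.3, 116.4]
eef_rot: [3.141, 0.0, 1.548]
wrist_force: [-1.2, 0.6, 2.9]
finger_gap: 51.6
```

Foot touches the plate. Release.

>>> {"name": "carry_out", "arguments": {
  "series": [
    {"delta_pos": [0, 0, 0], "turn": [0, 0, 0], "hand": 0.3},
    {"delta_pos": [0, 0, 0], "turn": [0, 0, 0], "hand": 0.62},
    {"delta_pos": [0, 0, 0], "turn": [0, 0, 0], "hand": 0.7},
    {"delta_pos": [0, 0, 0], "turn": [0, 0, 0], "hand": 0.8},
    {"delta_pos": [0, 0, 0], "turn": [0, 0, 0], "hand": 0.9},
    {"delta_pos": [0, 0, 0], "turn": [0, 0, 0], "hand": 1},
    {"delta_pos": [0, 0, 30], "turn": [0, 0, 0], "hand": 1},
    {"delta_pos": [0, 0, 80], "turn": [0, 0, 0], "hand": 1}
  ]
}}

```text
clock: 38.22
eef_pos: [642.4, -125.1, 195.3]
eef_rot: [-3.138, -0.001, 1.548]
wrist_force: [0.3, 0.1, 0.3]
finger_gap: 93.8
```

>>> {"name": "carry_out", "arguments": {
  "series": [
    {"delta_pos": [-60, 0, 20], "turn": [0, 0, 0], "hand": 1},
    {"delta_pos": [-120, 0, 20], "turn": [0, 0, 0], "hand": 1},
    {"delta_pos": [-180, 0, 20], "turn": [0, 0, 0], "hand": 1},
    {"delta_pos": [-230, 0, 20], "turn": [0, 0, 0], "hand": 1},
    {"delta_pos": [-230, 0, 20], "turn": [0, 0, 0], "hand": 1}
  ]
}}

```text
clock: 38.85
eef_pos: [411.4, -125.3, 216.7]
eef_rot: [3.14, 0.001, 1.547]
wrist_force: [0.5, -0.2, -0.3]
finger_gap: 93.7
```

Run:
```python
from h import *
s=camera("side");t=camera("top");st=read_state();print(st["finger_gap"],st["clock"],st["eef_pos"],st["eef_rot"],st["joints"])
cv2.imwrite("pics/v2.png",cv2.resize(s[:,:,::-1],(768,576)))
crop(t,120,90,340,250,"v1.png",3.5)
```

```text
93.91395371859817 38.95 [ 413.62372798 -125.48281474  216.48834021] [3.14014818e+00 4.61268453e-04 1.54745084e+00] [-3.79375789e-01  6.07436869e-04  1.77387931e+00  7.26653058e-05
  1.36559124e+00 -3.56045392e-01]
```

View pics/v2.png

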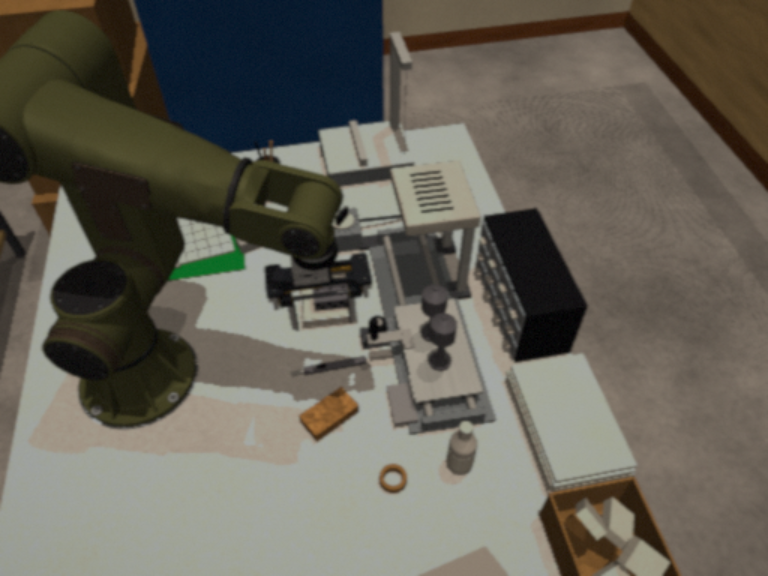

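View pics/v1.png

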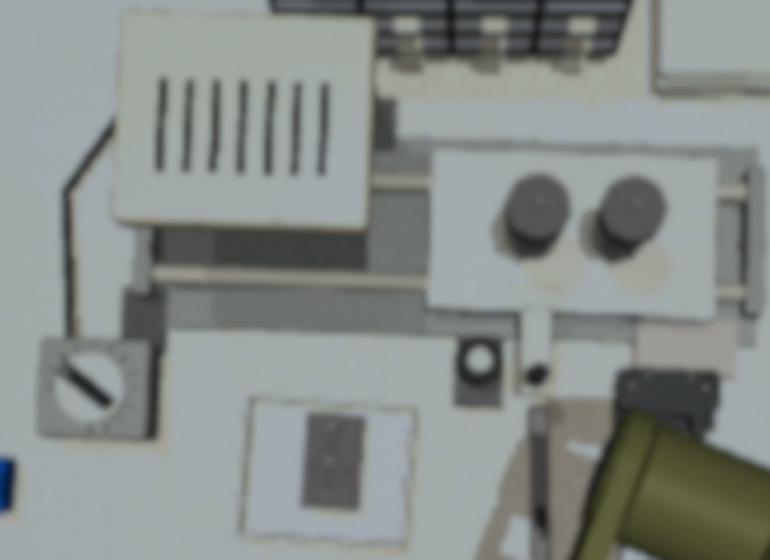

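>>> {"name": "carry_out", "arguments": {
  "series": [
    {"delta_pos": [10, 10, 0], "turn": [0, 0, 0.18], "hand": 0.8},
    {"delta_pos": [20, 20, 0], "turn": [0, 0, 0.36], "hand": 0.7},
    {"delta_pos": [35, 30, 0], "turn": [0, 0, 0.54], "hand": 0.6},
    {"delta_pos": [50, 40, 0], "turn": [0, 0, 0.72], "hand": 0.6},
    {"delta_pos": [65, 50, 0], "turn": [0, 0, 0.9], "hand": 0.6},
    {"delta_pos": [80, 60, -10], "turn": [0, 0, 1.08], "hand": 0.6},
    {"delta_pos": [92, 66, -30], "turn": [0, 0, 1.26], "hand": 0.6},
    {"delta_pos": [103, 71, -50], "turn": [0, 0, 1.44], "hand": 0.6}
  ]
}}

```text
clock: 39.95
eef_pos: [517.6, -53.7, 164.6]
eef_rot: [3.142, -0.001, 2.994]
wrist_force: [0.2, 0.1, 0.2]
finger_gap: 56.4
```

>>> {"name": "carry_out", "arguments": {
  "series": [
    {"delta_pos": [0, 0, -5], "turn": [0, 0, 0.126], "hand": 0.6},
    {"delta_pos": [0, 0, -5], "turn": [0, 0, 0.126], "hand": 0.6},
    {"delta_pos": [0, 0, -5], "turn": [0, 0, 0.126], "hand": 0.6}
  ]
}}

```text
clock: 40.33
eef_pos: [516.7, -54.2, 161.0]
eef_rot: [-3.142, 0.0, 3.111]
wrist_force: [-0.8, 0.3, -0.2]
finger_gap: 56.5
```

Run:
```python
from h import *
s=camera("side");t=camera("top");st=read_state();print(st["finger_gap"],st["clock"],st["eef_pos"],st["eef_rot"],st["joints"])
crop(s,210,150,330,250,"w2.png",6)
```

```text
56.316434325560216 40.425 [516.51397618 -54.30499871 161.18717753] [-3.14155324e+00  5.52969149e-04  3.11196727e+00] [-1.75306136e-01  2.45814620e-01  1.62933685e+00  4.32726650e-05
  1.26588835e+00 -1.71649005e+00]
```

View pics/w2.png

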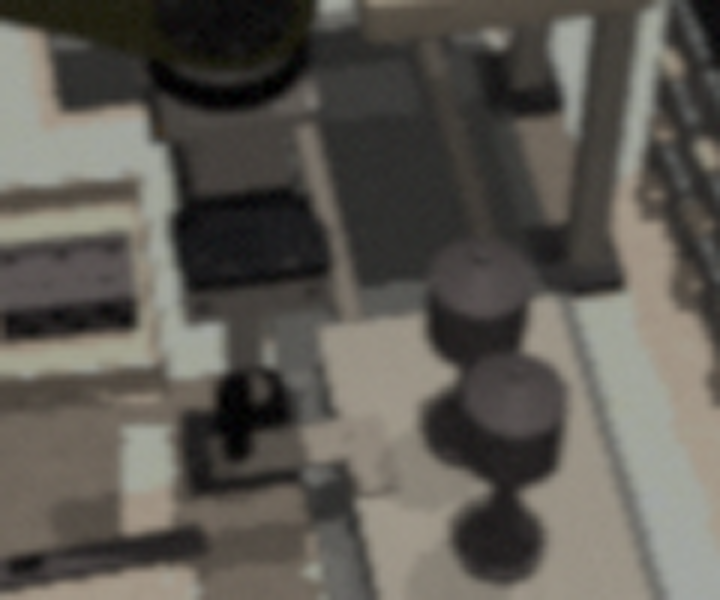

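>>> {"name": "carry_out", "arguments": {
  "series": [
    {"delta_pos": [0, 0, -30], "turn": [0, 0, 0], "hand": 0.6},
    {"delta_pos": [0, 0, -60], "turn": [0, 0, 0], "hand": 0.6},
    {"delta_pos": [0, 0, -82], "turn": [0, 0, 0], "hand": 0.6},
    {"delta_pos": [0, 0, -89], "turn": [0, 0, 0], "hand": 0.6},
    {"delta_pos": [0, 0, -89], "turn": [0, 0, 0], "hand": 0.4},
    {"delta_pos": [0, 0, -89], "turn": [0, 0, 0], "hand": 0.3},
    {"delta_pos": [0, 0, -89], "turn": [0, 0, 0], "hand": 0.25},
    {"delta_pos": [0, 0, -89], "turn": [0, 0, 0], "hand": 0.22}
  ],
  "squeeze": 6
}}

```text
clock: 41.42
eef_pos: [516.3, -54.3, 72.3]
eef_rot: [-3.142, 0.001, 3.114]
wrist_force: [-0.5, -0.7, 1.1]
finger_gap: 21.8
```

>>> {"name": "carry_out", "arguments": {
  "series": [
    {"delta_pos": [0, 0, 0], "turn": [0, 0, 0], "hand": 0.2},
    {"delta_pos": [0, 0, 0], "turn": [0, 0, 0], "hand": 0.18},
    {"delta_pos": [0, 0, 0], "turn": [0, 0, 0], "hand": 0.16},
    {"delta_pos": [0, 0, 0], "turn": [0, 0, 0], "hand": 0.14}
  ]
}}

```text
clock: 41.92
eef_pos: [516.3, -53.6, 72.1]
eef_rot: [3.141, 0.0, 3.114]
wrist_force: [0.0, 5.2, 2.9]
finger_gap: 17.8
```

>>> {"name": "carry_out", "arguments": {
  "series": [
    {"delta_pos": [0, 1, 0], "turn": [0, 0, 0], "hand": 0.14},
    {"delta_pos": [0.1, 3, 0], "turn": [0, 0, 0], "hand": 0.14},
    {"delta_pos": [0.2, 6, 0], "turn": [0, 0, 0], "hand": 0.14},
    {"delta_pos": [0.3, 10, 0], "turn": [0, 0, 0], "hand": 0.14},
    {"delta_pos": [0.4, 15, 0], "turn": [0, 0, 0], "hand": 0.14},
    {"delta_pos": [0.6, 21, 0], "turn": [0, 0, 0], "hand": 0.14},
    {"delta_pos": [0.8, 28, 0], "turn": [0, 0, 0], "hand": 0.14},
    {"delta_pos": [1, 35, 0], "turn": [0, 0, 0], "hand": 0.14}
  ],
  "squeeze": 10
}}

```text
clock: 42.92
eef_pos: [517.2, -18.9, 72.1]
eef_rot: [-3.142, 0.0, 3.114]
wrist_force: [-0.9, -2.7, 5.1]
finger_gap: 17.6
```

>>> {"name": "carry_out", "arguments": {
  "series": [
    {"delta_pos": [0.2, 7, 0], "turn": [0, 0, 0], "hand": 0.14},
    {"delta_pos": [0.4, 14, 0], "turn": [0, 0, 0], "hand": 0.14},
    {"delta_pos": [0.6, 21, 0], "turn": [0, 0, 0], "hand": 0.14},
    {"delta_pos": [0.8, 28, 0], "turn": [0, 0, 0], "hand": 0.14},
    {"delta_pos": [1, 35, 0], "turn": [0, 0, 0], "hand": 0.14},
    {"delta_pos": [1.2, 42, 0], "turn": [0, 0, 0], "hand": 0.14},
    {"delta_pos": [1.3, 49, 0], "turn": [0, 0, 0], "hand": 0.14},
    {"delta_pos": [1.5, 56, 0], "turn": [0, 0, 0], "hand": 0.14}
  ]
}}

```text
clock: 43.92
eef_pos: [518.7, 37.2, 72.0]
eef_rot: [-3.142, 0.0, 3.114]
wrist_force: [-1.8, -1.5, 5.1]
finger_gap: 17.8
```

Run:
```python
from h import *
s=camera("side");st=read_state();print(st["finger_gap"],st["clock"],st["eef_pos"],st["wrist_force"])
crop(s,200,110,330,230,"x2.png",5)
```

```text
17.92476117738493 43.975 [518.73120945  37.91203294  72.04072193] [-0.81429179  1.52375268  5.15827928]
```

View pics/x2.png

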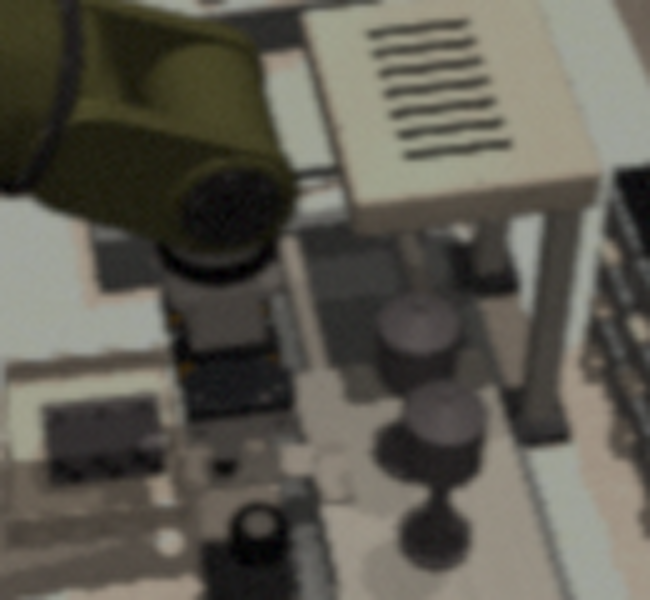

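>>> {"name": "carry_out", "arguments": {
  "series": [
    {"delta_pos": [0.1, 4, 0], "turn": [0, 0, 0], "hand": 0.14},
    {"delta_pos": [0.3, 10, 0], "turn": [0, 0, 0], "hand": 0.14},
    {"delta_pos": [0.5, 17, 0], "turn": [0, 0, 0], "hand": 0.14},
    {"delta_pos": [0.7, 24, 0], "turn": [0, 0, 0], "hand": 0.14},
    {"delta_pos": [0.9, 31, 0], "turn": [0, 0, 0], "hand": 0.14},
    {"delta_pos": [1.1, 38, 0], "turn": [0, 0, 0], "hand": 0.14},
    {"delta_pos": [1.3, 45, 0], "turn": [0, 0, 0], "hand": 0.14},
    {"delta_pos": [1.4, 52, 0], "turn": [0, 0, 0], "hand": 0.14}
  ]
}}

```text
clock: 44.98
eef_pos: [520.1, 89.1, 72.0]
eef_rot: [-3.142, 0.0, 3.114]
wrist_force: [-0.2, -1.8, 5.2]
finger_gap: 17.6
```

>>> {"name": "carry_out", "arguments": {
  "series": [
    {"delta_pos": [0.2, 7, 0], "turn": [0, 0, 0], "hand": 0.14},
    {"delta_pos": [0.4, 14, 0], "turn": [0, 0, 0], "hand": 0.14},
    {"delta_pos": [0.6, 21, 0], "turn": [0, 0, 0], "hand": 0.14},
    {"delta_pos": [0.8, 28, 0], "turn": [0, 0, 0], "hand": 0.14},
    {"delta_pos": [1, 35, 0], "turn": [0, 0, 0], "hand": 0.14},
    {"delta_pos": [1.2, 42, 0], "turn": [0, 0, 0], "hand": 0.14},
    {"delta_pos": [1.3, 49, 0], "turn": [0, 0, 0], "hand": 0.14},
    {"delta_pos": [1.5, 55, 0], "turn": [0, 0, 0], "hand": 0.14}
  ]
}}

```text
clock: 45.98
eef_pos: [521.6, 144.2, 72.0]
eef_rot: [3.142, 0.0, 3.114]
wrist_force: [-0.7, -2.8, 5.7]
finger_gap: 17.8
```

>>> {"name": "carry_out", "arguments": {
  "series": [
    {"delta_pos": [0.2, 7, 0], "turn": [0, 0, 0], "hand": 0.14},
    {"delta_pos": [0.4, 14, 0], "turn": [0, 0, 0], "hand": 0.14},
    {"delta_pos": [0.6, 21, 0], "turn": [0, 0, 0], "hand": 0.14},
    {"delta_pos": [0.8, 28, 0], "turn": [0, 0, 0], "hand": 0.14},
    {"delta_pos": [0.9, 34, 0], "turn": [0, 0, 0], "hand": 0.14},
    {"delta_pos": [1.1, 39, 0], "turn": [0, 0, 0], "hand": 0.14},
    {"delta_pos": [1.2, 43, 0], "turn": [0, 0, 0], "hand": 0.14},
    {"delta_pos": [1.2, 45, 0], "turn": [0, 0, 0], "hand": 0.14}
  ]
}}

```text
clock: 46.98
eef_pos: [522.8, 189.1, 72.1]
eef_rot: [3.141, 0.0, 3.114]
wrist_force: [0.3, -2.2, 5.5]
finger_gap: 17.6
```

>>> {"name": "carry_out", "arguments": {
  "series": [
    {"delta_pos": [0, 1.5, 0], "turn": [0, 0, 0], "hand": 0.14},
    {"delta_pos": [0.1, 3, 0], "turn": [0, 0, 0], "hand": 0.14},
    {"delta_pos": [0.1, 4.5, 0], "turn": [0, 0, 0], "hand": 0.14},
    {"delta_pos": [0.2, 6, 0], "turn": [0, 0, 0], "hand": 0.14}
  ]
}}

```text
clock: 47.48
eef_pos: [523.0, 195.0, 72.1]
eef_rot: [3.141, 0.0, 3.114]
wrist_force: [-0.6, -2.3, 5.2]
finger_gap: 18.0
```

>>> {"name": "carry_out", "arguments": {
  "series": [
    {"delta_pos": [0, 1, 0], "turn": [0, 0, 0], "hand": 0.14},
    {"delta_pos": [0, 2, 0], "turn": [0, 0, 0], "hand": 0.14},
    {"delta_pos": [0, 3, 0], "turn": [0, 0, 0], "hand": 0.14},
    {"delta_pos": [0, 3, 0], "turn": [0, 0, 0], "hand": 0.14}
  ]
}}

```text
clock: 47.98
eef_pos: [523.0, 196.4, 72.0]
eef_rot: [-3.139, -0.0, 3.114]
wrist_force: [-0.6, -13.0, 7.8]
finger_gap: 17.9
```

>>> {"name": "carry_out", "arguments": {
  "series": [
    {"delta_pos": [0, -1, 0], "turn": [0, 0, 0], "hand": 0.14},
    {"delta_pos": [0, -1, 0], "turn": [0, 0, 0], "hand": 0.5},
    {"delta_pos": [0, -1, 0], "turn": [0, 0, 0], "hand": 0.5},
    {"delta_pos": [0, -1, 0], "turn": [0, 0, 0], "hand": 0.5},
    {"delta_pos": [0, -1, 0], "turn": [0, 0, 0], "hand": 0.5},
    {"delta_pos": [0, -1, 50], "turn": [0, 0, 0], "hand": 0.5},
    {"delta_pos": [0, -1, 100], "turn": [0, 0, 0], "hand": 0.5},
    {"delta_pos": [-40, -40, 120], "turn": [0, 0, 0], "hand": 0.5}
  ]
}}

```text
clock: 48.98
eef_pos: [484.3, 158.5, 194.4]
eef_rot: [3.14, 0.004, 3.115]
wrist_force: [0.3, -1.1, -0.6]
finger_gap: 47.0
```

>>> {"name": "carry_out", "arguments": {
  "series": [
    {"delta_pos": [-30, -55, 20], "turn": [0, 0, -0.1], "hand": 0.5},
    {"delta_pos": [-55, -110, 20], "turn": [0, 0, -0.2], "hand": 0.5},
    {"delta_pos": [-80, -165, 20], "turn": [0, 0, -0.3], "hand": 0.5},
    {"delta_pos": [-90, -210, 20], "turn": [0, 0, -0.4], "hand": 0.5},
    {"delta_pos": [-90, -210, 20], "turn": [0, 0, -0.5], "hand": 0.5}
  ]
}}

```text
clock: 49.6
eef_pos: [392.4, -54.5, 212.2]
eef_rot: [3.142, 0.001, 2.607]
wrist_force: [-0.3, 1.1, -0.3]
finger_gap: 47.1
```

Run:
```python
from h import *
np.set_printoptions(precision=2,suppress=True)
s=camera("side");t=camera("top");st=read_state();print(st["finger_gap"],st["clock"],st["eef_pos"],st["eef_rot"],st["joints"])
cv2.imwrite("pics/top3_raw.png",t[:,:,::-1]);cv2.imwrite("pics/side3_raw.png",s[:,:,::-1])
crop(t,120,90,270,255,"y1.png",3.5);crop(s,190,110,330,230,"y2.png",5.5)
g=t.astype(int).sum(2)
crop(t,128,182,168,222,"y3.png",12)
crop(s,210,125,250,165,"y4.png",12)
```

```text
47.22335971836802 49.7 [392.87 -52.84 212.07] [3.14 0.   2.61] [-0.23 -0.08  1.86  0.    1.36 -1.27]
```

View pics/y1.png

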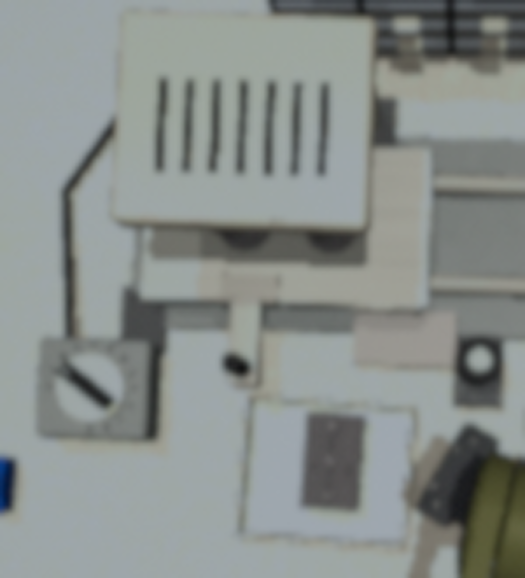

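View pics/y2.png

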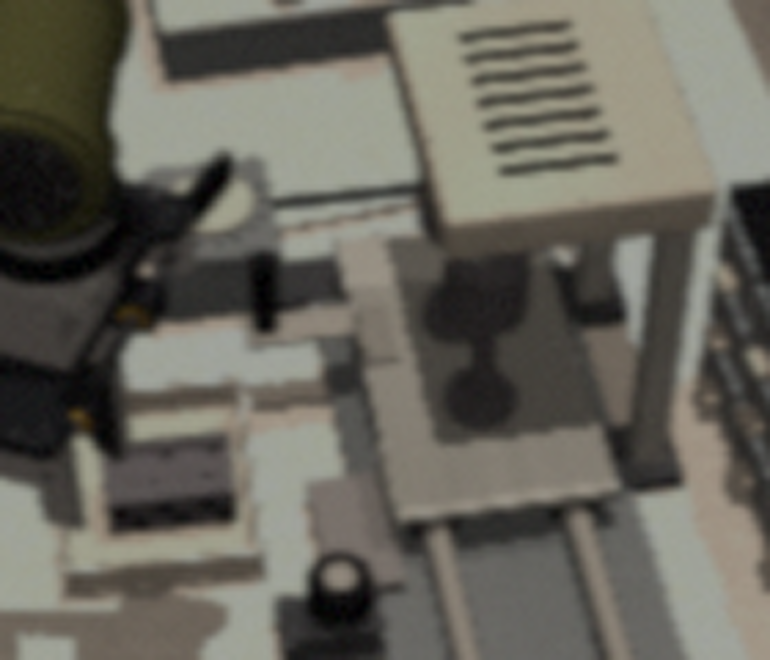

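View pics/y3.png

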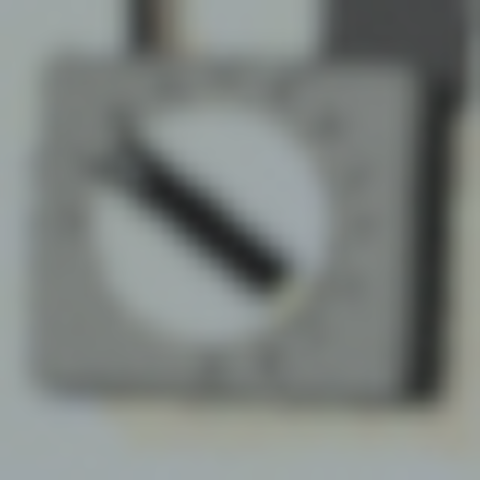

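View pics/y4.png

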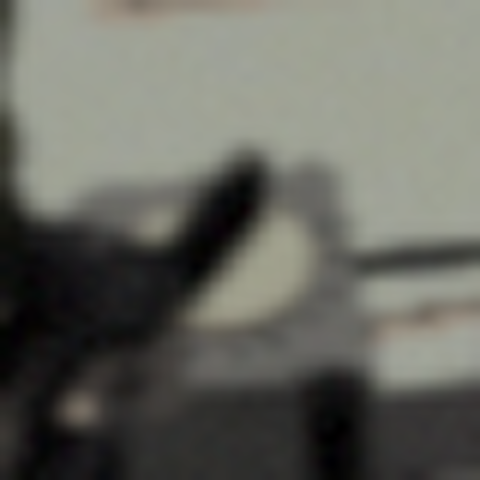

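Run:
```python
from h import *
np.set_printoptions(precision=1,suppress=True)
g=lambda u,v:((u+.5)/12-.5+128,(v+.5)/12-.5+182)
print("dial",onz("top",g(211,222),69));a=onz("top",g(118,148),95);b=onz("top",g(284,283),95);print(a,b,(a+b)/2,np.degrees(np.arctan2(*(a-b)[1::-1])))
s=cv2.imread("pics/side0_raw.png")[:,:,::-1]
crop(s,210,125,250,165,"z4.png",12)
```

```text
dial [505.7 326.1  69. ]
[522.  342.9  95. ] [489.2 301.6  95. ] [505.6 322.2  95. ] 51.53289983371522
```

View pics/z4.png

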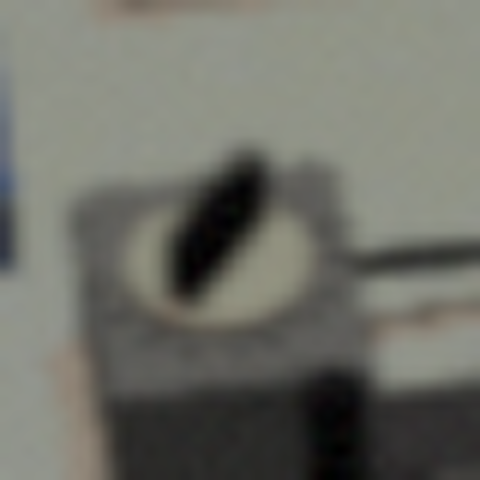

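Run:
```python
from h import *
np.set_printoptions(precision=1,suppress=True)
g=lambda u,v:((u+.5)/12-.5+210,(v+.5)/12-.5+125)
print("dial",onz("side",g(220,258),69),"bar top",onz("side",g(250,165),95))
```

```text
dial [509.4 327.4  69. ] bar top [522.2 339.6  95. ]
```

>>> {"name": "carry_out", "arguments": {
  "series": [
    {"delta_pos": [12, 45, 0], "turn": [0, 0, 0.17], "hand": 0.5},
    {"delta_pos": [26, 92, 0], "turn": [0, 0, 0.35], "hand": 0.5},
    {"delta_pos": [40, 140, 0], "turn": [0, 0, 0.53], "hand": 0.5},
    {"delta_pos": [54, 188, 0], "turn": [0, 0, 0.71], "hand": 0.5},
    {"delta_pos": [69, 236, 0], "turn": [0, 0, 0.89], "hand": 0.5},
    {"delta_pos": [84, 284, -10], "turn": [0, 0, 1.07], "hand": 0.5},
    {"delta_pos": [99, 330, -30], "turn": [0, 0, 1.25], "hand": 0.5},
    {"delta_pos": [114, 377, -60], "turn": [0, 0, 1.43], "hand": 0.5}
  ]
}}

```text
clock: 50.7
eef_pos: [507.2, 327.3, 151.7]
eef_rot: [-3.141, 0.001, -2.229]
wrist_force: [1.2, 0.8, 1.0]
finger_gap: 46.9
```

>>> {"name": "carry_out", "arguments": {
  "series": [
    {"delta_pos": [0, 0, -20], "turn": [0, 0, 0], "hand": 0.5},
    {"delta_pos": [0, 0, -50], "turn": [0, 0, 0], "hand": 0.5},
    {"delta_pos": [0, 0, -50], "turn": [0, 0, 0], "hand": 0.5}
  ]
}}

```text
clock: 51.08
eef_pos: [505.6, 324.8, 99.8]
eef_rot: [3.14, -0.004, -2.236]
wrist_force: [0.1, -0.1, -0.3]
finger_gap: 47.3
```

Run:
```python
from h import *
np.set_printoptions(precision=2,suppress=True)
s=camera("side");t=camera("top");st=read_state();print(st["finger_gap"],st["clock"],st["eef_pos"],st["eef_rot"],st["joints"])
crop(s,190,100,290,180,"A2.png",8);crop(t,110,150,230,240,"A1.png",6)
```

```text
47.0183606932377 51.175 [507.04 325.21 102.83] [-3.14  0.   -2.24] [ 0.51  0.48  1.45  0.    1.21 -1.97]
```

View pics/A2.png

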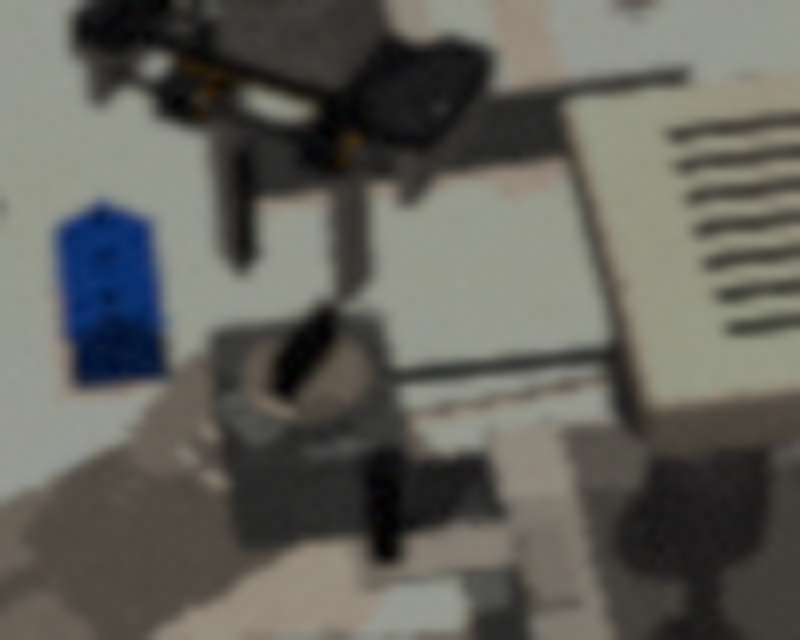

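>>> {"name": "carry_out", "arguments": {
  "series": [
    {"delta_pos": [1, -1.5, -20], "turn": [0, 0, 0], "hand": 0.5},
    {"delta_pos": [1, -1.5, -40], "turn": [0, 0, 0], "hand": 0.5},
    {"delta_pos": [1, -1.5, -52], "turn": [0, 0, 0], "hand": 0.5},
    {"delta_pos": [1, -1.5, -55], "turn": [0, 0, 0], "hand": 0.5},
    {"delta_pos": [1, -1.5, -55], "turn": [0, 0, 0], "hand": 0.35},
    {"delta_pos": [1, -1.5, -55], "turn": [0, 0, 0], "hand": 0.25},
    {"delta_pos": [1, -1.5, -55], "turn": [0, 0, 0], "hand": 0.18},
    {"delta_pos": [1, -1.5, -55], "turn": [0, 0, 0], "hand": 0.1}
  ],
  "squeeze": 8
}}

```text
clock: 52.18
eef_pos: [506.7, 324.4, 47.3]
eef_rot: [3.139, 0.0, -2.239]
wrist_force: [-12.2, 9.3, 6.0]
finger_gap: 14.4
```

>>> {"name": "carry_out", "arguments": {
  "series": [
    {"delta_pos": [0, 0, 0], "turn": [0, 0, 0], "hand": 0.1},
    {"delta_pos": [0, 0, 0], "turn": [0, 0, 0], "hand": 0.05},
    {"delta_pos": [0, 0, 0], "turn": [0, 0, 0], "hand": 0}
  ]
}}

```text
clock: 52.55
eef_pos: [506.2, 324.8, 47.3]
eef_rot: [3.138, -0.0, -2.239]
wrist_force: [-13.6, 9.0, 7.2]
finger_gap: 13.0
```

>>> {"name": "carry_out", "arguments": {
  "series": [
    {"delta_pos": [-1.2, 1, 0], "turn": [0, 0, 0], "hand": 0},
    {"delta_pos": [-1.2, 1, 0], "turn": [0, 0, 0], "hand": 0}
  ],
  "squeeze": 35
}}

```text
clock: 52.8
eef_pos: [505.7, 325.2, 47.3]
eef_rot: [3.14, -0.0, -2.239]
wrist_force: [-8.8, 5.1, 5.1]
finger_gap: 12.1
```

>>> {"name": "carry_out", "arguments": {
  "series": [
    {"delta_pos": [-0.8, 0.6, 0], "turn": [0, 0, -0.1], "hand": 0},
    {"delta_pos": [-0.8, 0.6, 0], "turn": [0, 0, -0.2], "hand": 0},
    {"delta_pos": [-0.8, 0.6, 0], "turn": [0, 0, -0.3], "hand": 0},
    {"delta_pos": [-0.8, 0.6, 0], "turn": [0, 0, -0.4], "hand": 0},
    {"delta_pos": [-0.8, 0.6, 0], "turn": [0, 0, -0.5], "hand": 0}
  ]
}}

```text
clock: 53.42
eef_pos: [505.1, 326.0, 47.3]
eef_rot: [3.14, -0.0, -2.742]
wrist_force: [-7.0, 6.5, 2.9]
finger_gap: 11.7
```

Run:
```python
from h import *
np.set_printoptions(precision=2,suppress=True)
st=read_state();print(st["finger_gap"],st["clock"],st["eef_pos"],st["eef_rot"],st["joints"],st["wrist_force"],st["moment"])
```

```text
11.660009480319673 53.425 [505.11 325.96  47.34] [ 3.14 -0.   -2.74] [ 0.51  0.54  1.5   0.    1.1  -1.46] [-6.97  6.5   2.88] [1.38 1.42 0.15]
```

>>> {"name": "carry_out", "arguments": {
  "series": [
    {"delta_pos": [-0.5, 0.4, 0], "turn": [0, 0, -0.13], "hand": 0},
    {"delta_pos": [-0.5, 0.4, 0], "turn": [0, 0, -0.26], "hand": 0},
    {"delta_pos": [-0.5, 0.4, 0], "turn": [0, 0, -0.39], "hand": 0},
    {"delta_pos": [-0.5, 0.4, 0], "turn": [0, 0, -0.52], "hand": 0},
    {"delta_pos": [-0.5, 0.4, 0], "turn": [0, 0, -0.65], "hand": 0},
    {"delta_pos": [-0.5, 0.4, 0], "turn": [0, 0, -0.78], "hand": 0},
    {"delta_pos": [-0.5, 0.4, 0], "turn": [0, 0, -0.91], "hand": 0},
    {"delta_pos": [-0.5, 0.4, 0], "turn": [0, 0, -1.04], "hand": 0}
  ]
}}

```text
clock: 54.42
eef_pos: [505.3, 327.8, 47.4]
eef_rot: [3.137, -0.002, 2.5]
wrist_force: [0.1, 18.3, -3.4]
finger_gap: 11.8
```

Run:
```python
from h import *
np.set_printoptions(precision=2,suppress=True)
st=read_state();print(st["finger_gap"],st["clock"],st["eef_pos"],st["eef_rot"],st["joints"],st["wrist_force"],st["moment"])
t=camera("top");s=camera("side");crop(s,190,100,290,180,"B2.png",8)
```

```text
11.758194826222244 54.425 [505.33 327.8   47.4 ] [ 3.14 -0.    2.5 ] [ 0.51  0.54  1.5   0.    1.1  -0.42] [ 0.06 18.25 -3.43] [3.37 0.08 0.22]
```

View pics/B2.png

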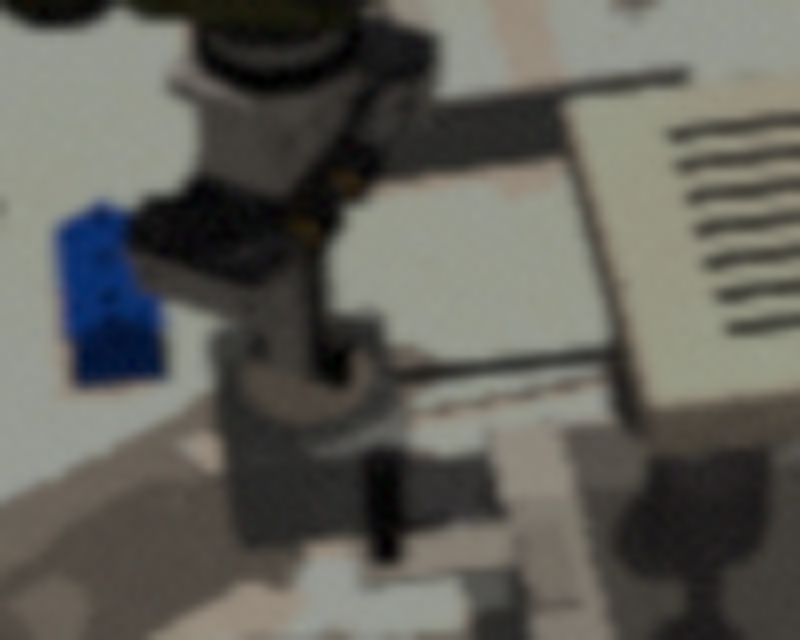

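>>> {"name": "carry_out", "arguments": {
  "series": [
    {"delta_pos": [0, 1.6, 0], "turn": [0, 0, -0.12], "hand": 0},
    {"delta_pos": [0, 1.6, 0], "turn": [0, 0, -0.25], "hand": 0},
    {"delta_pos": [0, 1.6, 0], "turn": [0, 0, -0.38], "hand": 0},
    {"delta_pos": [0, 1.6, 0], "turn": [0, 0, -0.51], "hand": 0},
    {"delta_pos": [0, 1.6, 0], "turn": [0, 0, -0.64], "hand": 0}
  ]
}}

```text
clock: 55.15
eef_pos: [506.2, 328.5, 47.4]
eef_rot: [3.138, -0.002, 1.86]
wrist_force: [6.8, 13.0, -5.1]
finger_gap: 12.3
```

Run:
```python
from h import *
np.set_printoptions(precision=2,suppress=True)
st=read_state();print(st["finger_gap"],st["clock"],st["eef_pos"],st["eef_rot"],st["joints"],st["wrist_force"],st["moment"])
```

```text
12.273654856203885 55.15 [506.23 328.54  47.39] [ 3.14 -0.    1.86] [0.51 0.55 1.49 0.   1.1  0.22] [ 6.79 12.98 -5.05] [ 2.26 -1.11  0.15]
```

>>> {"name": "carry_out", "arguments": {
  "series": [
    {"delta_pos": [0.6, 1.2, 0], "turn": [0, 0, -0.12], "hand": 0},
    {"delta_pos": [0.6, 1.2, 0], "turn": [0, 0, -0.25], "hand": 0},
    {"delta_pos": [0.6, 1.2, 0], "turn": [0, 0, -0.38], "hand": 0},
    {"delta_pos": [0.6, 1.2, 0], "turn": [0, 0, -0.51], "hand": 0},
    {"delta_pos": [0.6, 1.2, 0], "turn": [0, 0, -0.64], "hand": 0},
    {"delta_pos": [0.6, 1.2, 0], "turn": [0, 0, -0.77], "hand": 0}
  ]
}}

```text
clock: 55.9
eef_pos: [507.7, 328.5, 47.4]
eef_rot: [3.139, -0.003, 1.09]
wrist_force: [11.3, 3.9, -5.7]
finger_gap: 12.0
```

Run:
```python
from h import *
np.set_printoptions(precision=2,suppress=True)
st=read_state();print(st["finger_gap"],st["clock"],st["eef_pos"],st["eef_rot"],st["joints"],st["wrist_force"],st["moment"])
```

```text
12.040812197520074 55.9 [507.68 328.51  47.4 ] [ 3.14 -0.    1.09] [ 0.51  0.55  1.49 -0.    1.1   1.  ] [11.32  3.93 -5.73] [ 0.64 -1.93  0.17]
```

>>> {"name": "carry_out", "arguments": {
  "series": [
    {"delta_pos": [0.9, 0, 0], "turn": [0, 0, -0.12], "hand": 0},
    {"delta_pos": [0.9, 0, 0], "turn": [0, 0, -0.25], "hand": 0},
    {"delta_pos": [0.9, 0, 0], "turn": [0, 0, -0.38], "hand": 0},
    {"delta_pos": [0.9, 0, 0], "turn": [0, 0, -0.51], "hand": 0},
    {"delta_pos": [0.9, 0, 0], "turn": [0, 0, -0.64], "hand": 0},
    {"delta_pos": [0.9, 0, 0], "turn": [0, 0, -0.77], "hand": 0}
  ]
}}

```text
clock: 56.65
eef_pos: [508.6, 327.5, 47.4]
eef_rot: [3.14, -0.003, 0.319]
wrist_force: [10.0, -4.6, -2.0]
finger_gap: 11.3
```

Run:
```python
from h import *
np.set_printoptions(precision=2,suppress=True)
st=read_state();print(st["finger_gap"],st["clock"],st["eef_pos"],st["eef_rot"],st["joints"],st["wrist_force"],st["moment"])
```

```text
11.317012254743243 56.65 [508.6  327.52  47.39] [ 3.14 -0.    0.32] [ 0.51  0.55  1.49 -0.    1.1   1.76] [ 9.99 -4.63 -2.  ] [-0.79 -1.69  0.19]
```

>>> {"name": "carry_out", "arguments": {
  "series": [
    {"delta_pos": [0.6, -0.5, 0], "turn": [0, 0, -0.12], "hand": 0},
    {"delta_pos": [0.6, -0.5, 0], "turn": [0, 0, -0.25], "hand": 0},
    {"delta_pos": [0.6, -0.5, 0], "turn": [0, 0, -0.38], "hand": 0},
    {"delta_pos": [0.6, -0.5, 0], "turn": [0, 0, -0.51], "hand": 0},
    {"delta_pos": [0.6, -0.5, 0], "turn": [0, 0, -0.6], "hand": 0}
  ]
}}

```text
clock: 57.28
eef_pos: [508.7, 326.8, 47.4]
eef_rot: [3.141, -0.003, -0.279]
wrist_force: [7.2, -5.8, -1.2]
finger_gap: 14.5
```

Run:
```python
from h import *
np.set_printoptions(precision=2,suppress=True)
st=read_state();print(st["finger_gap"],st["clock"],st["eef_pos"],st["eef_rot"],st["joints"],st["wrist_force"],st["moment"])
```

```text
14.470493355493717 57.275 [508.71 326.82  47.45] [ 3.14 -0.   -0.28] [ 0.51  0.55  1.49 -0.    1.1   2.36] [ 7.23 -5.79 -1.17] [-1.07 -1.2   1.  ]
```

>>> {"name": "carry_out", "arguments": {
  "series": [
    {"delta_pos": [0, 0, 0], "turn": [0, 0, -0.03], "hand": 0},
    {"delta_pos": [0, 0, 0], "turn": [0, 0, -0.03], "hand": 0}
  ]
}}

```text
clock: 57.52
eef_pos: [508.8, 326.8, 47.5]
eef_rot: [3.142, -0.003, -0.305]
wrist_force: [6.4, -5.6, 1.7]
finger_gap: 14.2
```

Run:
```python
from h import *
np.set_printoptions(precision=2,suppress=True)
st=read_state();print(st["finger_gap"],st["clock"],st["eef_pos"],st["eef_rot"],st["joints"],st["wrist_force"],st["moment"])
```

```text
14.235866820441785 57.525 [508.79 326.8   47.45] [ 3.14 -0.   -0.31] [ 0.51  0.55  1.49 -0.    1.1   2.39] [ 6.39 -5.57  1.65] [-0.91 -1.05  1.11]
```

>>> {"name": "carry_out", "arguments": {
  "series": [
    {"delta_pos": [0, 0, 0], "turn": [0, 0, 0], "hand": 0.4},
    {"delta_pos": [0, 0, 0], "turn": [0, 0, 0], "hand": 0.4},
    {"delta_pos": [0, 0, 0], "turn": [0, 0, 0], "hand": 0.4},
    {"delta_pos": [0, 0, 0], "turn": [0, 0, 0], "hand": 0.4},
    {"delta_pos": [0, 0, 50], "turn": [0, 0, 0], "hand": 0.4},
    {"delta_pos": [0, 0, 110], "turn": [0, 0, 0], "hand": 0.4},
    {"delta_pos": [-55, 0, 130], "turn": [0, 0, 0], "hand": 0.4},
    {"delta_pos": [-110, -30, 130], "turn": [0, 0, 0], "hand": 0.4}
  ]
}}

```text
clock: 58.52
eef_pos: [396.8, 298.2, 178.3]
eef_rot: [-3.139, -0.002, -0.305]
wrist_force: [-0.4, 0.3, 1.3]
finger_gap: 37.4
```

>>> {"name": "carry_out", "arguments": {
  "series": [
    {"delta_pos": [-20, -55, 20], "turn": [0, 0, 0], "hand": 0.4},
    {"delta_pos": [-30, -115, 20], "turn": [0, 0, 0], "hand": 0.4},
    {"delta_pos": [-30, -175, 20], "turn": [0, 0, 0], "hand": 0.4},
    {"delta_pos": [-30, -235, 20], "turn": [0, 0, 0], "hand": 0.4},
    {"delta_pos": [-30, -295, 20], "turn": [0, 0, 0], "hand": 0.4},
    {"delta_pos": [-20, -355, 20], "turn": [0, 0, 0], "hand": 0.4},
    {"delta_pos": [-20, -410, 20], "turn": [0, 0, 0], "hand": 0.4},
    {"delta_pos": [-20, -460, 20], "turn": [0, 0, 0], "hand": 0.4}
  ]
}}

```text
clock: 59.52
eef_pos: [377.4, -164.4, 197.1]
eef_rot: [3.142, -0.001, -0.307]
wrist_force: [0.6, 0.3, 0.1]
finger_gap: 37.4
```

Run:
```python
from h import *
np.set_printoptions(precision=2,suppress=True)
s=camera("side");t=camera("top");st=read_state();print(st["clock"],st["eef_pos"],st["joints"])
crop(t,128,182,168,222,"C3.png",12)
crop(s,180,100,330,230,"C2.png",5)
cv2.imwrite("pics/C1.png",cv2.resize(t[:,:,::-1],(768,576)))
```

```text
59.625 [ 377.28 -165.75  196.75] [-0.5  -0.03  1.85 -0.    1.32  1.38]
```

View pics/C3.png

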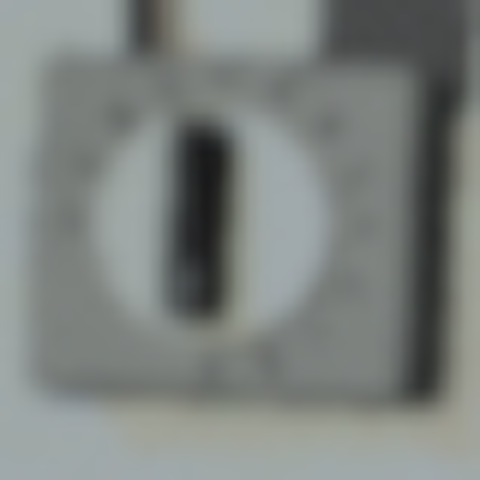

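View pics/C2.png

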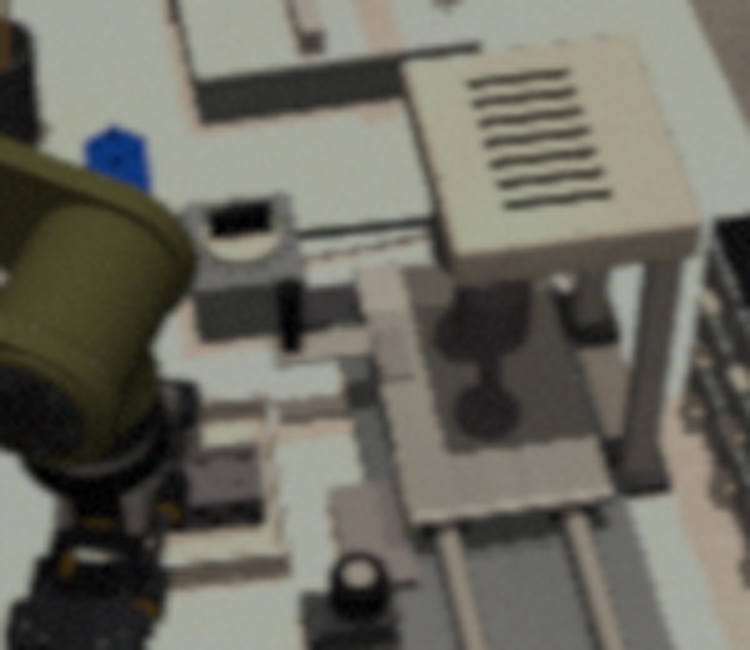

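View pics/C1.png

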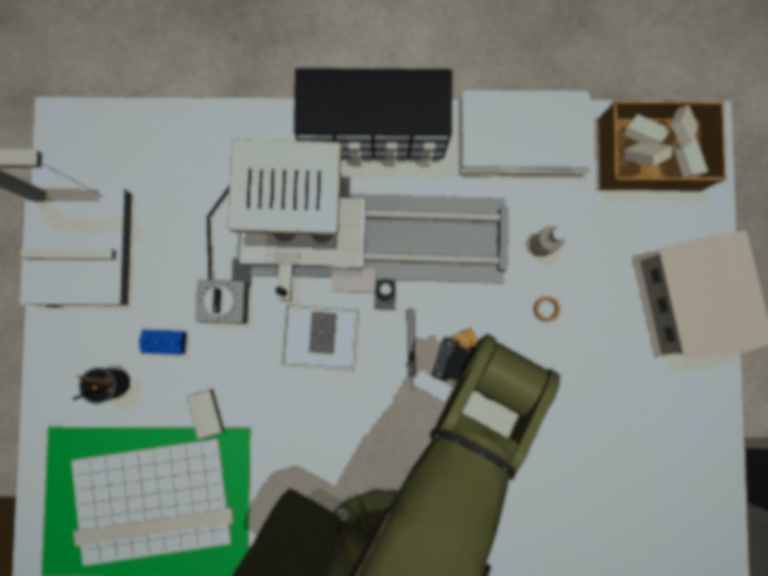

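Run:
```python
from h import *
np.set_printoptions(precision=2,suppress=True)
t=camera("top");s=camera("side")
cv2.imwrite("pics/top4_raw.png",t[:,:,::-1])
for im,nm in((cv2.imread("pics/top3_raw.png")[:,:,::-1],"before"),(t,"after")):
    g=cv2.cvtColor(np.ascontiguousarray(im[190:212,134:157]),cv2.COLOR_RGB2GRAY);g=cv2.resize(g,None,fx=8,fy=8,interpolation=cv2.INTER_CUBIC)
    m=(g<95).astype(np.uint8);c=max(cv2.findContours(m,0,2)[0],key=cv2.contourArea)
    r=cv2.minAreaRect(c);b=cv2.boxPoints(r);l=[onz("top",((p[0]+.5)/8-.5+134,(p[1]+.5)/8-.5+190),95) for p in b]
    for i in range(2):
        d=l[i+1]-l[i];print(nm,np.linalg.norm(d),np.degrees(np.arctan2(d[1],d[0]))%180)
    print(np.mean(l,0))
```

```text
before 11.18361746882315 142.22443009117183
before 52.681230225826475 51.75443907708407
[505.28 323.28  95.  ]
after 48.49882816756326 179.02513052068568
after 14.580896221857065 87.90587012977274
[504.71 322.11  95.  ]
```

>>> {"name": "carry_out", "arguments": {
  "series": [
    {"delta_pos": [10, 50, 0], "turn": [0, 0, 0.02], "hand": 0.4},
    {"delta_pos": [20, 110, 0], "turn": [0, 0, 0.05], "hand": 0.4},
    {"delta_pos": [30, 170, 0], "turn": [0, 0, 0.08], "hand": 0.4},
    {"delta_pos": [40, 230, 0], "turn": [0, 0, 0.11], "hand": 0.4},
    {"delta_pos": [60, 290, 0], "turn": [0, 0, 0.14], "hand": 0.4},
    {"delta_pos": [80, 345, 0], "turn": [0, 0, 0.17], "hand": 0.4},
    {"delta_pos": [100, 400, 0], "turn": [0, 0, 0.2], "hand": 0.4},
    {"delta_pos": [116, 450, -10], "turn": [0, 0, 0.217], "hand": 0.4}
  ]
}}

```text
clock: 60.72
eef_pos: [493.1, 291.2, 187.5]
eef_rot: [-3.141, -0.001, -0.086]
wrist_force: [0.3, -0.4, 0.5]
finger_gap: 37.6
```

>>> {"name": "carry_out", "arguments": {
  "series": [
    {"delta_pos": [16, 42, -20], "turn": [0, 0, 0], "hand": 0.4},
    {"delta_pos": [16, 42, -50], "turn": [0, 0, 0], "hand": 0.4},
    {"delta_pos": [16, 42, -70], "turn": [0, 0, 0], "hand": 0.4},
    {"delta_pos": [16, 42, -70], "turn": [0, 0, 0], "hand": 0.4}
  ]
}}

```text
clock: 61.22
eef_pos: [508.0, 330.5, 115.8]
eef_rot: [3.14, 0.002, -0.087]
wrist_force: [0.0, -0.1, 0.8]
finger_gap: 37.7
```

Run:
```python
from h import *
np.set_printoptions(precision=2,suppress=True)
st=read_state();print(st["finger_gap"],st["clock"],st["eef_pos"],st["eef_rot"],st["joints"],st["wrist_force"],st["moment"])
s=camera("side");crop(s,190,100,290,180,"D2.png",7)
```

```text
37.69912756650597 61.225 [507.99 330.46 115.79] [ 3.14  0.   -0.09] [0.52 0.48 1.42 0.   1.24 2.17] [ 0.   -0.06  0.78] [0.01 0.14 0.02]
```

View pics/D2.png

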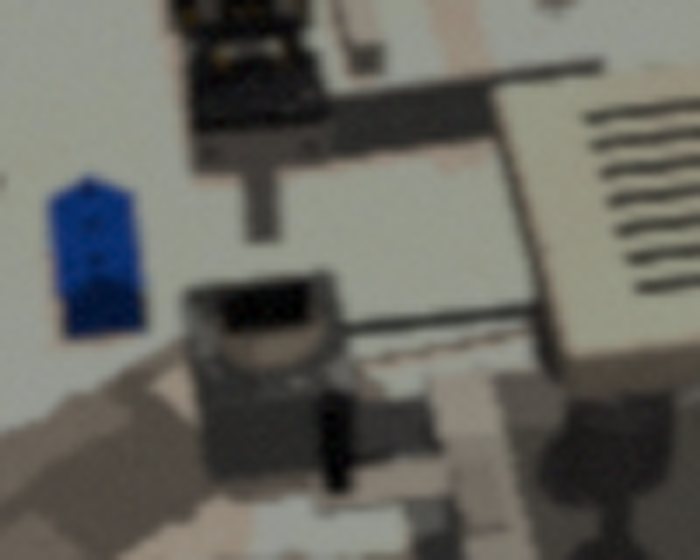

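>>> {"name": "carry_out", "arguments": {
  "series": [
    {"delta_pos": [0, 0, -15], "turn": [0, 0, 0], "hand": 0.4},
    {"delta_pos": [0, 0, -35], "turn": [0, 0, 0], "hand": 0.4},
    {"delta_pos": [0, 0, -52], "turn": [0, 0, 0], "hand": 0.4},
    {"delta_pos": [0, 0, -62], "turn": [0, 0, 0], "hand": 0.4},
    {"delta_pos": [0, 0, -68], "turn": [0, 0, 0], "hand": 0.4},
    {"delta_pos": [0, 0, -68], "turn": [0, 0, 0], "hand": 0.4}
  ],
  "squeeze": 10
}}

```text
clock: 62.02
eef_pos: [509.7, 329.6, 48.9]
eef_rot: [3.142, 0.0, -0.089]
wrist_force: [0.4, -0.2, -0.5]
finger_gap: 37.9
```

>>> {"name": "carry_out", "arguments": {
  "series": [
    {"delta_pos": [0, -2.5, 0], "turn": [0, 0, 0], "hand": 0.3},
    {"delta_pos": [0, -2.5, 0], "turn": [0, 0, 0], "hand": 0.2},
    {"delta_pos": [0, -2.5, 0], "turn": [0, 0, 0], "hand": 0.1},
    {"delta_pos": [0, -2.5, 0], "turn": [0, 0, 0], "hand": 0},
    {"delta_pos": [0, -2.5, 0], "turn": [0, 0, 0], "hand": 0}
  ]
}}

```text
clock: 62.65
eef_pos: [509.8, 326.8, 49.2]
eef_rot: [3.141, -0.0, -0.089]
wrist_force: [-1.2, -3.8, 4.4]
finger_gap: 12.7
```

Run:
```python
from h import *
np.set_printoptions(precision=2,suppress=True)
st=read_state();print(st["finger_gap"],st["clock"],st["eef_pos"],st["eef_rot"],st["joints"],st["wrist_force"],st["moment"])
```

```text
12.686115854549572 62.65 [509.83 326.84  49.16] [ 3.14 -0.   -0.09] [ 0.51  0.55  1.48 -0.    1.11  2.17] [-1.25 -3.78  4.39] [-0.9   0.32  0.1 ]
```

Grip tighter and turn clockwise a little, watching the moment.

>>> {"name": "carry_out", "arguments": {
  "series": [
    {"delta_pos": [0, 0, 0], "turn": [0, 0, 0], "hand": 0},
    {"delta_pos": [0, 0, 0], "turn": [0, 0, -0.05], "hand": 0},
    {"delta_pos": [0, 0, 0], "turn": [0, 0, -0.1], "hand": 0},
    {"delta_pos": [0, 0, 0], "turn": [0, 0, -0.1], "hand": 0}
  ],
  "squeeze": 50
}}

```text
clock: 63.15
eef_pos: [509.8, 326.7, 49.2]
eef_rot: [3.141, -0.001, -0.189]
wrist_force: [-0.4, -5.3, 5.3]
finger_gap: 12.7
```

Run:
```python
from h import *
np.set_printoptions(precision=2,suppress=True)
st=read_state();print(st["finger_gap"],st["clock"],st["eef_pos"],st["eef_rot"],st["joints"],st["wrist_force"],st["moment"])
```

```text
12.717853906233088 63.15 [509.82 326.74  49.15] [ 3.14 -0.   -0.19] [ 0.51  0.55  1.48 -0.    1.11  2.27] [-0.44 -5.34  5.32] [-1.06  0.4   0.95]
```

>>> {"name": "carry_out", "arguments": {
  "series": [
    {"delta_pos": [0, 0, 0], "turn": [0, 0, -0.1], "hand": 0},
    {"delta_pos": [0, 0, 0], "turn": [0, 0, 0], "hand": 0.4},
    {"delta_pos": [0, 0, 0], "turn": [0, 0, 0], "hand": 0.4},
    {"delta_pos": [0, 0, 0], "turn": [0, 0, 0], "hand": 0.4},
    {"delta_pos": [0, 0, 0], "turn": [0, 0, 0], "hand": 0.4},
    {"delta_pos": [0, 0, 50], "turn": [0, 0, 0], "hand": 0.4},
    {"delta_pos": [0, 0, 110], "turn": [0, 0, 0], "hand": 0.4},
    {"delta_pos": [-50, 0, 140], "turn": [0, 0, 0], "hand": 0.4}
  ]
}}

```text
clock: 64.15
eef_pos: [461.1, 327.2, 191.7]
eef_rot: [-3.139, -0.003, -0.192]
wrist_force: [-0.5, -0.4, -1.4]
finger_gap: 37.4
```

>>> {"name": "carry_out", "arguments": {
  "series": [
    {"delta_pos": [-50, -40, 0], "turn": [0, 0, 0], "hand": 0.4},
    {"delta_pos": [-80, -90, 10], "turn": [0, 0, 0], "hand": 0.4},
    {"delta_pos": [-80, -150, 10], "turn": [0, 0, 0], "hand": 0.4},
    {"delta_pos": [-80, -210, 10], "turn": [0, 0, 0], "hand": 0.4},
    {"delta_pos": [-80, -270, 10], "turn": [0, 0, 0], "hand": 0.4},
    {"delta_pos": [-80, -330, 10], "turn": [0, 0, 0], "hand": 0.4},
    {"delta_pos": [-80, -390, 10], "turn": [0, 0, 0], "hand": 0.4},
    {"delta_pos": [-80, -450, 10], "turn": [0, 0, 0], "hand": 0.4}
  ]
}}

```text
clock: 65.15
eef_pos: [379.4, -124.9, 199.3]
eef_rot: [3.142, -0.001, -0.19]
wrist_force: [1.4, 0.8, -0.7]
finger_gap: 37.6
```

Run:
```python
from h import *
np.set_printoptions(precision=2,suppress=True)
t=camera("top");s=camera("side")
crop(s,180,100,330,230,"E2.png",5);crop(t,120,90,270,255,"E1.png",3.5)
im=t
g=cv2.cvtColor(np.ascontiguousarray(im[190:212,134:157]),cv2.COLOR_RGB2GRAY);g=cv2.resize(g,None,fx=8,fy=8,interpolation=cv2.INTER_CUBIC)
m=(g<95).astype(np.uint8);c=max(cv2.findContours(m,0,2)[0],key=cv2.contourArea)
r=cv2.minAreaRect(c);b=cv2.boxPoints(r);l=[onz("top",((p[0]+.5)/8-.5+134,(p[1]+.5)/8-.5+190),95) for p in b]
for i in range(2):
    d=l[i+1]-l[i];print(np.linalg.norm(d),np.degrees(np.arctan2(d[1],d[0]))%180)
# plate edge
f=lambda u,v:((u+.5)/3.5-.5+120,(v+.5)/3.5-.5+90)
st=read_state();print(st["clock"],st["eef_pos"])
```

```text
48.79901674934272 178.86660217577784
14.606686250253698 87.74656978084425
65.25 [ 379.13 -127.26  198.87]
```

View pics/E2.png

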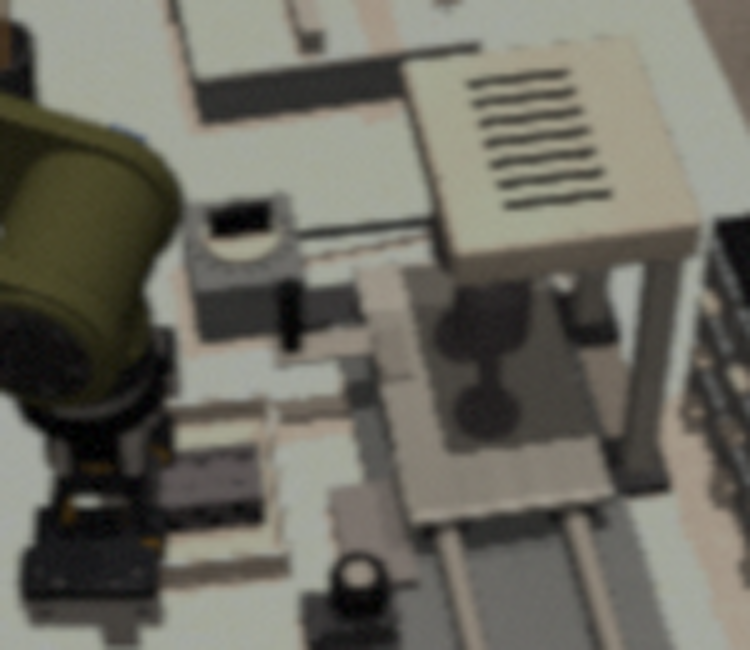

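View pics/E1.png

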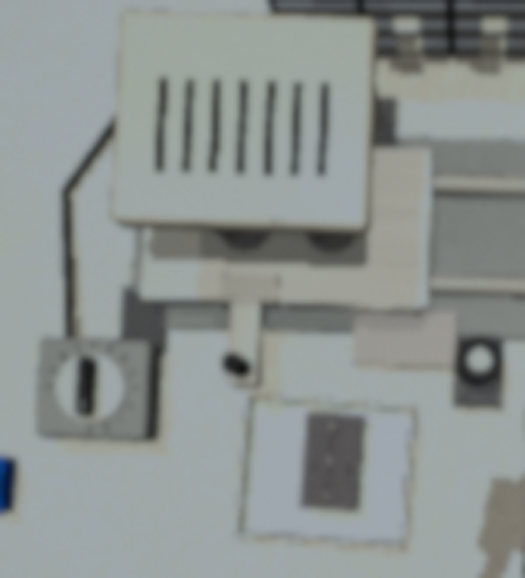

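```bash
python3 -c "
from cell import *
print(sign_off())"
```

```text
the job is handed in; nothing more can be done
None
```

The job is done and handed in at about 65 s of the 210 s allowed. `sign_off` gave no verdict. I found two towers on the bench.

**What I did, in order**
- I drew the carriage out to its stop. The clamp was not tight, so I left the knob alone.
- I laid the terrace flat in the white tray and stood both towers on the plate, 75 mm apart.
- I slid the carriage home, meeting its stop at the same handle position it started from.
- I wound the timer clockwise to its stop.

**Last checks**
- **Terrace:** the pictures show it flat inside the tray.
- **Towers:** the top view shows both tanks under the lamp, and the side view shows one upright. The second is hidden behind it there, so it is confirmed only from above.
- **Timer:** I gripped it a second time and it resisted at about 1 N m, far above the spring, with the bar angle unchanged. It turned only about 4.1 rad, so it seems to have started partly wound, at roughly 0.6 rad.

**What disagreed**
- **Finger height:** the fingertips sit about 27 mm higher than the reported TCP. My first try at the terrace closed on air above it. I touched the bench to measure the offset, corrected for it, and the later grasps held.
- **Touches:** during that testing the shut fingers pressed the terrace roof and the bench, reading about 31 N and 29 N at the wrist. The terrace did not visibly move.
- **Cameras:** the top and side views differed by about 4 mm in x, so I used values between the two.

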